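# Load the latched sloped spice bin

## Task

Put the spice tins away in the cedar spice bin: lift the steel latch bar out of its notch, slide the clear guard wide open, and stand every tin upright in the sloped tray, side by side, each slid down against the back stop. Then slide the guard fully shut with the bar lifted over its keeper, let the bar drop into the notch, and leave the other things on the shelf where they stand.

Things in the scene. Friction and masses are not known exactly. Their poses are not given: they have to be found in the camera images.
- rack: cedar spice bin, fixed. Origin on the shelf under the centre of its open tray bay; x points away from the robot's side, y left, z up. Bay inside: y -100 to 100 mm, x -78 to 108, wall tops 105 high; side walls 10 thick, front 17, back 12. On its right (y -110 to -336) a closed block 100 mm high, x -95 to 120, over which the guard parks
- keeper (a point): middle of the bottom of the keeper's notch, 112 mm above the shelf, in front of the bay's front wall (bin's x -106, y 0); axes as the bin's. The steel keeper is 18 mm deep (x), with a 12 mm thick lug on either side of the 26 mm wide notch; lug tops 26 mm above this point
- tray: slick metal tray in the bay, fixed, sloping 20 degrees down away from the robot. Origin at the foot of the back stop, mid-width; x points down the slope into the stop, y left, z square to the floor. Floor x -162 to 0, y -100 to 100 mm; stop 50 high, square to it. Tins let go here slide down by themselves. A tin flush to the stop has its centre at x -26, z 30; three fit abreast (y -66, 0, 66)
- guard (a joint): clear level panel 191 (x) x 204 x 6 mm with aluminium edges, top face 113 mm above the shelf, covering the bay. Slide in m: 0 fully shut, 0.215 fully open, moving along the bin's -y (right); about 1 N friction. A tin more than about 20 mm up from the stop sticks up and blocks it
- latch (a joint): steel gravity latch bar hinged on the guard's top, rad: 0 level (dropped; in the keeper's notch when the guard is shut), positive raised, at most 0.8; about 160 g, falls by its own weight. The keeper's lugs stop the guard from moving unless the bar is raised about 0.3
- latch_grip (a point): centre of the grip tab at the bar's free end, nearest the robot; rides with the guard. Tab 40 mm long (along the bar), 12 mm wide (bin's y), 26 mm high; the point is 125 mm above the shelf when level. The hinge lies 155 mm further along the bar, at the same height when level, its axis along the bin's y. Axes turn with the bar
- tin1_mid (a point): centre of a spice tin: upright square steel tin 52 x 52 mm, 60 mm tall, dark wooden lid of the same width, about 180 g; z up through the lid, x and y square to its sides; the point is 30 mm above its underside. Two or three of the four tins are there; absent ones have no pose
- tin2_mid (a point): centre of a spice tin: upright square steel tin 52 x 52 mm, 60 mm tall, dark wooden lid of the same width, about 180 g; z up through the lid, x and y square to its sides; the point is 30 mm above its underside. Two or three of the four tins are there; absent ones have no pose
- tin3_mid (a point): centre of a spice tin: upright square steel tin 52 x 52 mm, 60 mm tall, dark wooden lid of the same width, about 180 g; z up through the lid, x and y square to its sides; the point is 30 mm above its underside. Two or three of the four tins are there; absent ones have no pose
- tin4_mid (a point): centre of a spice tin: upright square steel tin 52 x 52 mm, 60 mm tall, dark wooden lid of the same width, about 180 g; z up through the lid, x and y square to its sides; the point is 30 mm above its underside. Two or three of the four tins are there; absent ones have no pose
- mortar: bystander: three-legged grey stone mortar with pestle, 132 mm across, 81 mm high; origin under its centre
- plate: bystander: white melamine plate, 170 mm across, 18 mm high; origin under its centre
- brush_holder: bystander: round steel pastry brush holder, 76 mm across, cup 100 mm high, brushes up to 190 mm; origin under its centre
- timer: bystander: round white kitchen timer, 68 mm across, 47 mm high with its knob; stands among the tins; origin under its centre
Mind the look-alikes: they are no part of the job. Leave any pink look-alike of the part that bears tin4_mid alone. Leave any red look-alike of the part that bears tin2_mid alone.

How it is judged (in metres and radians):
On the way, in this order (a step that is already met when the one before it is completed fails the run):
1. the latch bar is lifted (value of joint latch above 0.2 rad), for 0.1 s.
2. the guard is slid wide open (value of joint guard above 0.14 m), for 0.2 s.
3. every tin rests in the tray against the back stop (x of tin1_mid in the frame of tray between -0.034 and 0 m and y of tin1_mid in the frame of tray between -0.09 and 0.09 m and z of tin1_mid in the frame of tray between 0.02 and 0.037 m and angle between each of tin1_mid, tin2_mid, tin3_mid, tin4_mid's own z axis and vertical below 0.45 rad and x of tin2_mid in the frame of tray between -0.034 and 0 m and y of tin2_mid in the frame of tray between -0.09 and 0.09 m and z of tin2_mid in the frame of tray between 0.02 and 0.037 m and x of tin3_mid in the frame of tray between -0.034 and 0 m and y of tin3_mid in the frame of tray between -0.09 and 0.09 m and z of tin3_mid in the frame of tray between 0.02 and 0.037 m and x of tin4_mid in the frame of tray between -0.034 and 0 m and y of tin4_mid in the frame of tray between -0.09 and 0.09 m and z of tin4_mid in the frame of tray between 0.02 and 0.037 m), for 0.3 s.
4. the guard is shut and the bar has dropped into the notch (value of joint guard below 0.007 m and value of joint latch below 0.04 rad), for 0.3 s.
At the end, for the whole second after the job is handed in: every tin that is there stands upright in the tray (within 0.45 rad of vertical, flat on the 20 degree floor to 7 mm), within 8 mm of the back stop and at rest; the guard is within 7 mm of fully shut and the bar lies within 0.04 rad of level in its notch (all of step 3 and all of step 4 and linear speed of each of tin1, tin2, tin3, tin4 below 0.03 m/s); the robot touches nothing.
It fails at once if the mortar is pushed more than 50 mm or tipped over (distance of mortar from where it was at the start of the episode above 0.05 m or angle between mortar's own z axis and vertical above 0.5 rad).
It fails at once if the plate is pushed more than 50 mm or tipped over (distance of plate from where it was at the start of the episode above 0.05 m or angle between plate's own z axis and vertical above 0.5 rad).
It fails at once if the brush holder is pushed more than 50 mm or tipped over (distance of brush_holder from where it was at the start of the episode above 0.05 m or angle between brush_holder's own z axis and vertical above 0.5 rad).
It fails at once if the timer is pushed more than 50 mm or tipped over (distance of timer from where it was at the start of the episode above 0.05 m or angle between timer's own z axis and vertical above 0.5 rad).
Of tin1, tin2, tin3, tin4 only 2 to 3 are there at a start; the rules pass over those that are not, and their reading is None.
At some moment in a run one of tin1, tin2, tin3, tin4 may be knocked a few centimetres aside while the robot is not near it.
It also fails if it takes over 210 s, if anything falls off the work surface, if the arm or the gripper's body presses on something with over 40 N, if the wrist force passes 120 N, or if a joint passes its speed limit or range.

## Robot

A 7-joint arm with a two-finger parallel gripper is mounted at the origin on the work surface. World frame = base frame: x ahead of the robot, y to its left, z up, the work surface at z = 0. Lengths are in m, angles in degrees, forces in N, time in s.
With the tool pointing down it reaches from about 0.4 to 0.875 m from the base axis. Payload 6.5 kg.
Tool frame: the origin (TCP) lies between the finger pads; the fingertips stand 25 mm ahead of it and the grasp point (between the pads) lies 6 mm ahead of it (ctrl.tip_extent is the distance from the TCP to the fingertips, in m); z points along the fingers, y is the line along which they close (so a half turn about z gives the same grasp; the last joint's range is limited). The gripper opens to 88 mm and grips with 3 to 60 N. Pads are 18 mm wide; open, the fingers measure 123 mm over their backs; the gripper's body (75 mm by 187 mm) begins 45 mm behind the grasp point.
Start: joints at [-67.907, 30.733, -0.252, 88.115, 0.149, 61.152, -4.079], TCP at [0.284, 0.585, 0.264] pointing down, gripper open.
Joint ranges: [-154.64, 154.64], [-21.42, 123.67], [-72.66, 72.17], [13.99, 137.28], [-74.86, 254.86], [10.95, 109.41], [-158.01, 158.01]. Speed limits (degrees/s): [136.94, 136.94, 180, 180, 180, 180, 180].

## Interface

Orientations are given as a 3x3 rotation matrix whose columns are the frame's x, y, z axes.
In Python, from cell import ctrl gives the robot as it stands.
- The arm moves only by the tool step_arm, never from a script. Its argument "plan" is a list of rows, each a list of 7 numbers: the finger opening in mm, from 0 to 88.1, then the shift along the tool's x, y, z in mm, then the turn, a rotation vector about the tool's x, y, z in rad. In form: [[gripper, x, y, z, wx, wy, wz], ...]. A call has 1 to 5 rows; each row shifts and turns the commanded pose from where the row before left it, along the tool's axes as they then stand; what a row does not reach is not made up. A row lasts 1/12 s, in which the tool goes at most 41.7 mm and 7.16 degrees, less where a joint would pass 70% of its speed; a pose out of reach is approached as far as the arm can. A call with a gripper value outside its range is refused whole. The fingers move at their own pace and stop on an object; "newtons" is the grip in N (left out, the last holds). Time passes only in rows, so rows that do not move let the fingers close. It gives the time, the measured TCP pose, the force, the opening and the grip force at its end, in the units of the state.
- ctrl.get_state(): the state, without advancing time (a new reading comes with each control period).
- ctrl.camera(name): name is "scene" or "top" or "wrist"; returns a dict with "image" (420x560x3 uint8, red, green, blue), "range_z" (420x560 float32, m along the optical axis (not along the pixel's ray), 0 where there is no reading), "K" (3x3 intrinsics, pixels), "eye" and "attitude" of the camera in the world; the wrist camera has in their place "hand_eye" (4x4, takes a point from camera to tool coordinates, whose origin is the TCP and whose axes are the flange's). Camera axes: x right, y up, looking along -z (the intrinsics and any distortion apply to the point x, -y, -z); pixel columns grow to the right and rows downward; lengths in m; the calibration is good to about 2 mm. A picture is of the moment at which its call begins: read the wrist's pose just before it.
- ctrl.finish_job(): hands the job in; it is judged then, once.
The state is a dict: "t": time; "joint_positions": joint angles; "joint_vel": joint speeds; "effort": joint torques, N m; "tcp_pos": TCP position; "tcp_rot": TCP orientation; "contact_force": force on the tool from outside, world axes, zero at the start; "moment": the same for the moment, N m; "finger_gap": opening from 0.0 (shut) to 1.0 (fully open); "grip_force": force on a finger pad.
Only numpy, scipy, OpenCV 4.12 (cv2) and the standard library are available. Lean on these libraries where they do the work, as an engineer would, in place of code of your own. Each camera call takes 0.05 s, during which the arm holds its last target. There are 200 camera calls.

## Working session

There is one attempt and no reset: what is moved stays moved. The work goes in short steps, Python scripts to look and compute and a tool call to move; the robot and the scene stay as the last step left them, time stands still between calls to the robot, and variables do not carry over. Pictures are saved under pics/ and viewed, at most 14 in all, crops included, and the job is handed in when it is done.

Besides the shell and the picture viewer there is one more tool, called after "Call:" as a command line: name --pt "numbers of a row" for each row, then --argument value for the rest. step_arm: Moves the arm, as the interface text tells. Its arguments: {"type":"object","properties":{"plan":{"type":"array"},"newtons":{"type":"number"}},"required":["plan"]}

```bash
ls; mkdir -p pics; cat > h.py <<'E'
import numpy as np, cv2
from cell import ctrl
def save(c,name,sc=1,crop=None):
    im=c["image"][:,:,::-1]
    if crop: im=im[crop[1]:crop[3],crop[0]:crop[2]]
    cv2.imwrite("pics/"+name,cv2.resize(im,None,fx=sc,fy=sc,interpolation=cv2.INTER_CUBIC))
def pose(c,st=None):
    if "eye" in c: return np.array(c["attitude"]),np.array(c["eye"])
    T=np.array(c["hand_eye"]);R=np.array(st["tcp_rot"]);p=np.array(st["tcp_pos"])
    return R@T[:3,:3],R@T[:3,3]+p
def cloud(c,st=None):
    R,e=pose(c,st);K=c["K"];z=c["range_z"]
    v,u=np.mgrid[:z.shape[0],:z.shape[1]]
    P=np.stack([(u-K[0][2])/K[0][0]*z,-(v-K[1][2])/K[1][1]*z,-z],-1)
    W=P@R.T+e; W[z==0]=np.nan
    return W
E
python3 - <<'E'
from h import *
np.set_printoptions(precision=3,suppress=True)
for n in("scene","top"):
    c=ctrl.camera(n);save(c,n+"0.png",1.4);np.save(n+"0.npy",cloud(c));print(n,c["eye"],c["K"],c.get("dist"),list(c));cv2.imwrite(f"raw_{n}.png",c["image"][:,:,::-1])
s=ctrl.get_state();print(s["tcp_rot"],s["t"])
E
```

```text
pics
scene [1.571 0.573 1.045] [[442.872   0.    279.725]
 [  0.    442.872 200.845]
 [  0.      0.      1.   ]] None ['image', 'range_z', 'K', 'eye', 'attitude']
top [0.157 0.028 2.056] [[528.412   0.    275.412]
 [  0.    528.412 203.523]
 [  0.      0.      1.   ]] None ['image', 'range_z', 'K', 'eye', 'attitude']
[[-0.9    0.437 -0.001]
 [ 0.437  0.9   -0.001]
 [-0.    -0.002 -1.   ]] 0.1
```

View pics/scene0.png

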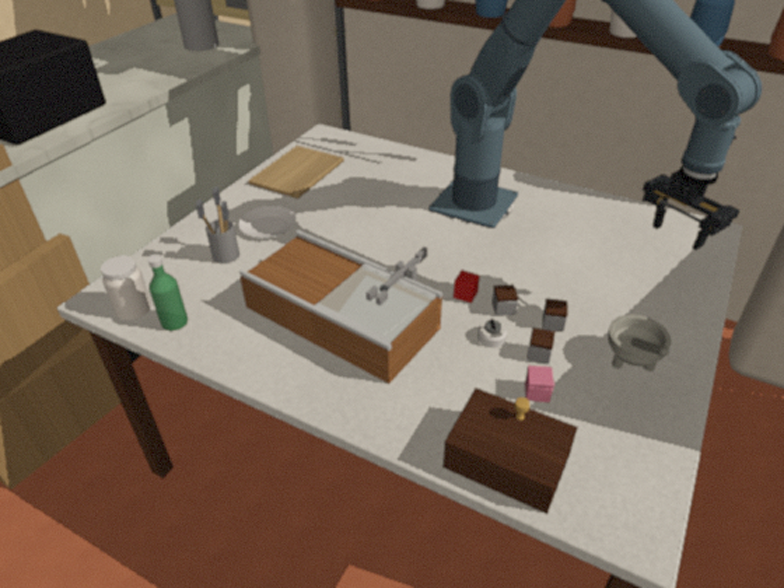

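View pics/top0.png

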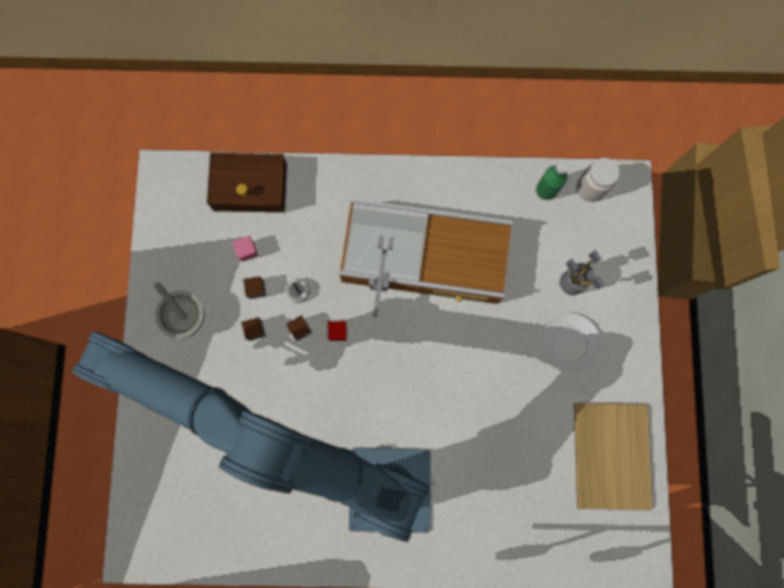

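The three brown-lidded tins are in the top picture at (254,287), (253,329) and (299,327). They fit the description of steel tins with dark wooden lids. The red tin at (337,330), the pink one at (244,247) and the timer at (299,290) are to be left alone. The bin's bay is around (385,245), and its latch bar runs from (385,245) to (377,315).

```bash
python3 - <<'E'
from h import *
np.set_printoptions(precision=3,suppress=True)
W=np.load("top0.npy");im=cv2.imread("raw_top.png")
def comps(m,amin):
    n,l,s,ce=cv2.connectedComponentsWithStats(m.astype(np.uint8))
    for i in range(1,n):
        if s[i,4]>=amin: yield l==i,ce[i]
reg=(W[...,0]>.25)&(W[...,0]<.95)&(W[...,1]<.7)
print("tins")
for z0,z1 in((.045,.075),(.085,.108),(.108,.16)):
  m=reg&(W[...,2]>z0)&(W[...,2]<z1)
  for c,ce in comps(m,25):
    P=W[c]; r=cv2.minAreaRect(P[:,:2].astype(np.float32)*1000)
    print(z0,c.sum(),ce*1.4,np.median(P,0),"rect",np.round(r[0],0),np.round(r[1],0),round(r[2],1),im[c].mean(0).astype(int))
E
```

```text
tins
0.045 29 [283.041 184.703] [0.827 0.315 0.062] rect [823. 316.] [ 5. 87.] 89.7 [17 25 38]
0.045 65 [587.698 189.086] [ 0.825 -0.539  0.06 ] rect [ 834. -547.] [84. 29.] 46.5 [111 117 121]
0.045 47 [545.881 190.638] [ 0.821 -0.424  0.058] rect [ 827. -427.] [61. 23.] 59.0 [54 82 43]
0.045 123 [246.252 205.572] [0.762 0.417 0.061] rect [763. 420.] [ 11. 208.] 1.1 [15 26 43]
0.045 186 [243.713 246.603] [0.644 0.417 0.059] rect [645. 417.] [56. 53.] 21.8 [123 102 171]
0.045 43 [568.14  283.842] [ 0.552 -0.476  0.061] rect [ 560. -486.] [71. 30.] 34.8 [92 93 92]
0.045 187 [252.801 285.817] [0.535 0.385 0.059] rect [535. 387.] [53. 53.] 11.9 [40 55 78]
0.045 32 [355.206 280.   ] [0.556 0.102 0.06 ] rect [557. 108.] [78.  5.] 85.2 [33 57 82]
0.045 38 [409.795 287.516] [ 0.538 -0.049  0.061] rect [538. -46.] [93.  4.] 82.6 [19 42 65]
0.045 86 [461.886 296.1  ] [ 0.515 -0.181  0.064] rect [ 514. -191.] [185.  17.] 82.7 [ 47  80 100]
0.045 72 [184.742 299.308] [0.495 0.572 0.054] rect [491. 567.] [75. 28.] 87.1 [77 83 83]
0.045 113 [166.315 318.085] [0.44  0.62  0.058] rect [435. 611.] [9
[... 1476 characters left out ...]
ct [ 544. -499.] [58. 16.] 77.7 [97 98 98]
0.085 61 [167.702 298.2  ] [0.49  0.605 0.095] rect [490. 607.] [48. 33.] 64.8 [69 75 75]
0.108 419 [602.284 173.72 ] [ 0.851 -0.565  0.136] rect [ 854. -567.] [86. 83.] 39.9 [162 166 168]
0.108 192 [553.817 177.895] [ 0.835 -0.428  0.134] rect [ 842. -436.] [65. 60.] 60.4 [ 69 104  56]
0.108 46 [241.5 189. ] [0.791 0.419 0.123] rect [790. 419.] [25. 27.] 1.5 [ 38 112 143]
0.108 2920 [392.78  245.439] [0.645 0.019 0.115] rect [592. -79.] [443. 316.] 83.4 [148 152 150]
0.108 26 [589.077 261.692] [ 0.604 -0.52   0.138] rect [ 605. -518.] [25. 15.] 23.9 [79 89 95]
0.108 48 [159.6   288.108] [0.513 0.623 0.12 ] rect [511. 621.] [40. 19.] 34.4 [74 80 80]
```

```bash
python3 - <<'E'
from h import *
im=cv2.imread("raw_top.png")[135:250,150:380]
cv2.imwrite("pics/topcrop.png",cv2.resize(im,None,fx=3.4,fy=3.4,interpolation=cv2.INTER_CUBIC))
E
```

```text
(no output)
```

View pics/topcrop.png

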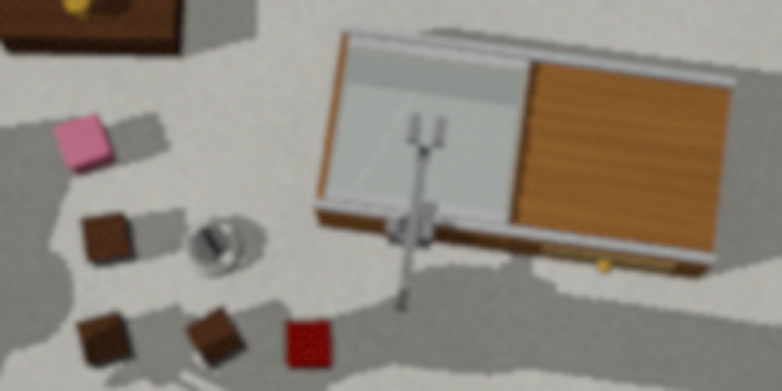

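```bash
cat >> h.py <<'E'
from scipy.spatial.transform import Rotation as Ro
np.set_printoptions(precision=4,suppress=True)
def toolR(y,z):
    y=np.array(y,float);z=np.array(z,float);z/=np.linalg.norm(z);y-=z*(y@z);y/=np.linalg.norm(y)
    return np.c_[np.cross(y,z),y,z]
def rows(p,R,R0=None,p0=None,half=True,n=None):
    "equal rows reaching TCP pose p,R (half: allow half turn)"
    s=ctrl.get_state()
    R0=np.array(s["tcp_rot"]) if R0 is None else R0; p0=np.array(s["tcp_pos"]) if p0 is None else p0
    for Rt in ([R,R@np.diag([-1,-1,1])] if half else [R]):
        w=Ro.from_matrix(R0.T@Rt).as_rotvec(); d=R0.T@(np.array(p)-p0)
        N=n or int(max(np.ceil(np.linalg.norm(d)/41),np.ceil(np.linalg.norm(w)/.12),1))
        S=sum(Ro.from_rotvec(w/N*k).as_matrix() for k in range(N))
        v=np.linalg.solve(S,d)*1000
        print("N",N,"row",np.round(v,1),np.round(w/N,4),"j7",np.round(s["joint_positions"][6]))
def binf(): return np.load("bin.npy") # x,y,yaw
E
python3 - <<'E'
from h import *
print(ctrl.camera("wrist")["hand_eye"])
a=np.radians(-7.5)
rows([.5,.02,.42],toolR([-np.sin(a),np.cos(a),0],[0,0,-1]))
E
```

```text
[[-0.0001  0.9499  0.3125  0.081 ]
 [ 1.      0.0003 -0.0008  0.0003]
 [-0.0008  0.3125 -0.9499 -0.1205]
 [ 0.      0.      0.      1.    ]]
N 3 row [-132.  -153.3  -52.2] [-0.0004 -0.     -0.107 ] j7 -4.0
N 24 row [-29.7  20.3  -6.5] [-0.      0.0001  0.1175] j7 -4.0
```

```bash
sed -i 's/norm(d)\/41/norm(d)*1000\/41/' h.py; python3 - <<'E'
from h import *
a=np.radians(-7.5)
rows([.5,.02,.42],toolR([-np.sin(a),np.cos(a),0],[0,0,-1]),n=15)
E
```

```text
N 15 row [-25.1 -31.8 -10.4] [-0.0001 -0.     -0.0214] j7 -4.0
N 15 row [-48.6  30.7 -10.5] [-0.      0.0001  0.188 ] j7 -4.0
```

Call:
step_arm --pt "88 -25 -31.8 -10.4 0 0 -0.0214" --pt "88 -25 -31.8 -10.4 0 0 -0.0214" --pt "88 -25 -31.8 -10.4 0 0 -0.0214" --pt "88 -25 -31.8 -10.4 0 0 -0.0214" --pt "88 -25 -31.8 -10.4 0 0 -0.0214"

```text
t: 0.57
tcp_pos: [0.335, 0.3877, 0.3157]
tcp_rot: [[-0.942, 0.337, -0.0], [0.337, 0.942, -0.0], [0.0, -0.001, -1.0]]
contact_force: [0.8, 0.1, -0.6]
finger_gap: 0.998
grip_force: 0.0
```

Call:
step_arm --pt "88 -25 -31.8 -10.4 0 0 -0.0214" --pt "88 -25 -31.8 -10.4 0 0 -0.0214" --pt "88 -25 -31.8 -10.4 0 0 -0.0214" --pt "88 -25 -31.8 -10.4 0 0 -0.0214" --pt "88 -25 -31.8 -10.4 0 0 -0.0214"

```text
t: 0.98
tcp_pos: [0.4069, 0.1992, 0.368]
tcp_rot: [[-0.972, 0.234, -0.0], [0.234, 0.972, 0.0], [0.0, 0.0, -1.0]]
contact_force: [0.9, 0.1, 1.2]
finger_gap: 1.001
grip_force: 0.0
```

Call:
step_arm --pt "88 -25 -31.8 -10.4 0 0 -0.0214" --pt "88 -25 -31.8 -10.4 0 0 -0.0214" --pt "88 -25 -31.8 -10.4 0 0 -0.0214" --pt "88 -25 -31.8 -10.4 0 0 -0.0214" --pt "88 -25 -31.8 -10.4 0 0 -0.0214"

```text
t: 1.4
tcp_pos: [0.4987, 0.0195, 0.42]
tcp_rot: [[-0.992, 0.129, 0.0], [0.129, 0.992, 0.0], [-0.0, 0.0, -1.0]]
contact_force: [0.9, 0.4, -0.4]
finger_gap: 0.996
grip_force: 0.0
```

```bash
python3 - <<'E'
from h import *
s=ctrl.get_state();c=ctrl.camera("wrist");save(c,"w1.png",1.4);np.save("w1.npy",cloud(c,s));cv2.imwrite("raw_w1.png",c["image"][:,:,::-1]);print(s["tcp_pos"],s["joint_positions"])
E
```

```text
[0.4987 0.0195 0.42  ] [-24.6674   7.536   19.4635  99.3627  -2.6266  73.5314  77.9525]
```

View pics/w1.png

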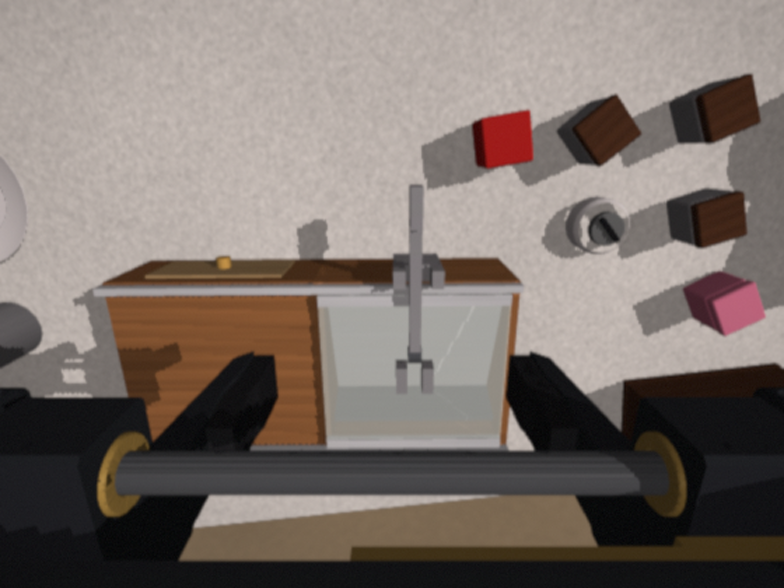

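The wrist view shows the tab at (416,200), the keeper at (416,272), the bin's front rail along row 290 and the left wall near column 510.

```bash
python3 - <<'E'
from h import *
W=np.load("w1.npy");S=1/1.4
def at(u,v): return W[int(v*S),int(u*S)]
for n,u,v in [("tab",416,190),("tab",416,205),("tab",416,225),("bar",416,240),("bar",416,310),("bar",416,340),("luglow",437,265),("rail",200,291),("rail",480,289),("lwall",516,300),("lwall",508,400),("block",200,350),("panel",350,340)]:
    print(n,at(u,v))
m=(W[...,2]>.12)&(W[...,2]<.16)
m[:int(180*S)]=0;m[int(255*S):]=0;m[:,:int(400*S)]=0;m[:,int(432*S):]=0
P=W[m];print("tab/bar mask",m.sum(),np.median(P,0),cv2.minAreaRect(P[:,:2].astype(np.float32)*1000))
# rail line yaw
pts=np.array([at(u,v) for u in range(130,380,10) for v in range(284,298) ]);pts=pts[(pts[:,2]>.108)]
f=np.polyfit(pts[:,1],pts[:,0],1);print("rail yaw",np.degrees(np.arctan(f[0])),pts[:,2].mean(),len(pts), pts[:,0].min())
for zlo,zhi,nm in((.1085,.1165,"railz"),(.096,.103,"block"),(.103,.108,"wall")):
    m=(W[...,2]>zlo)&(W[...,2]<zhi);P=W[m]
    a=np.radians(-7.4);Rb=np.array([[np.cos(a),-np.sin(a)],[np.sin(a),np.cos(a)]]);q=(P[:,:2]-[.63,0])@Rb
    q=q[(abs(q[:,0])<.16)&(q[:,1]>-.4)&(q[:,1]<.2)]
    print(nm,len(q),np.percentile(q,[.5,2,98,99.5],axis=0))
E
```

```text
tab [0.4542 0.0485 0.1373]
tab [0.4679 0.0469 0.1377]
tab [0.4858 0.0449 0.138 ]
bar [0.5018 0.0435 0.1305]
bar [0.5729 0.0355 0.1314]
bar [0.6047 0.0318 0.1325]
luglow [0.5343 0.0625 0.1121]
rail [ 0.5284 -0.185   0.1148]
rail [0.5641 0.1028 0.1161]
lwall [0.5856 0.1425 0.105 ]
lwall [0.5131 0.0623 0.3973]
block [ 0.6017 -0.2119  0.0994]
panel [ 0.6043 -0.0387  0.1129]
tab/bar mask 455 [0.4813 0.0456 0.137 ] ((484.8687438964844, 45.326202392578125), (11.870245933532715, 65.99795532226562), 82.71678161621094)
rail yaw 7.443318680504011 0.11455415954587345 257 0.5169245174408217
railz 15734 [[-0.0953 -0.2883]
 [-0.0801 -0.236 ]
 [ 0.1213  0.126 ]
 [ 0.1233  0.1292]]
block 11625 [[-0.0833 -0.3048]
 [-0.0814 -0.3013]
 [ 0.1169 -0.0812]
 [ 0.1242  0.093 ]]
wall 1195 [[-0.1027 -0.2964]
 [-0.0855 -0.269 ]
 [ 0.1238  0.1395]
 [ 0.1243  0.1401]]
```

```bash
python3 - <<'E'
from h import *
a=np.radians(-7.0);np.save("bin.npy",[.638,.028,a])
rows([.472,.0465,.2],toolR([-np.sin(a),np.cos(a),0],[0,0,-1]))
E
```

```text
N 6 row [ 5.9  5.2 37. ] [-0.0005  0.001  -0.0026] j7 78.0
N 27 row [ 1.9 -1.9  8.2] [0.0003 0.0002 0.1158] j7 78.0
```

Call:
step_arm --pt "50 5.9 5.2 37 0 0.001 -0.0026" --pt "50 5.9 5.2 37 0 0.001 -0.0026" --pt "50 5.9 5.2 37 0 0.001 -0.0026" --pt "50 5.9 5.2 37 0 0.001 -0.0026" --pt "50 5.9 5.2 37 0 0.001 -0.0026"

```text
t: 1.87
tcp_pos: [0.4714, 0.0515, 0.2329]
tcp_rot: [[-0.993, 0.118, -0.005], [0.118, 0.993, 0.001], [0.005, 0.0, -1.0]]
contact_force: [0.6, 0.1, -0.9]
finger_gap: 0.642
grip_force: 0.0
```

Call:
step_arm --pt "50 5.9 5.2 37 0 0.001 -0.0026" --pt "50 0 0 0 0 0 0" --pt "50 0 0 0 0 0 0"

```text
t: 2.12
tcp_pos: [0.4656, 0.057, 0.1968]
tcp_rot: [[-0.993, 0.114, -0.01], [0.115, 0.993, -0.0], [0.009, -0.002, -1.0]]
contact_force: [0.2, 0.7, 0.7]
finger_gap: 0.568
grip_force: 0.0
```

```bash
python3 - <<'E'
from h import *
s=ctrl.get_state();c=ctrl.camera("wrist");save(c,"w2.png",1.4);W=cloud(c,s)
T=(W-s["tcp_pos"])@np.array(s["tcp_rot"])
m=(W[...,2]>.134)&(W[...,2]<.142)&(abs(T[...,1])<.03)&(abs(T[...,0])<.06)
P=T[m];print(m.sum(),np.percentile(P,[2,50,98],axis=0),s["tcp_pos"])
E
```

```text
1078 [[-0.0272 -0.0151  0.058 ]
 [-0.0062 -0.0094  0.0592]
 [ 0.0121 -0.0038  0.0617]] [0.4656 0.057  0.1968]
```

View pics/w2.png

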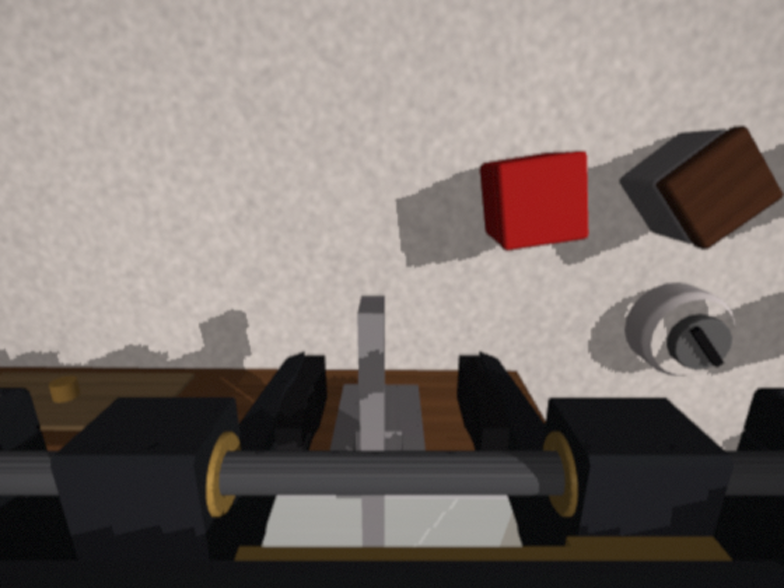

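The tab is centred between the fingers at pixel (371,350), offset in the tool frame by -7.5 mm in x and -9.4 mm in y.

Call:
step_arm --pt "50 -7 -9.4 6 0 0 0" --pt "50 0 0 30 0 0 0" --pt "50 0 0 30 0 0 0" --pt "50 0 0 0 0 0 0"

```text
t: 2.5
tcp_pos: [0.4718, 0.0465, 0.1302]
tcp_rot: [[-0.993, 0.116, -0.008], [0.116, 0.993, 0.0], [0.008, -0.001, -1.0]]
contact_force: [-2.1, -0.2, 0.0]
finger_gap: 0.567
grip_force: 0.0
```

Call:
step_arm --newtons 25 --pt "5 0 0 0 0 0 0" --pt "5 0 0 0 0 0 0" --pt "5 0 0 0 0 0 0" --pt "5 0 0 0 0 0 0" --pt "5 0 0 0 0 0 0"

```text
t: 2.92
tcp_pos: [0.473, 0.0471, 0.1327]
tcp_rot: [[-0.993, 0.115, -0.004], [0.115, 0.993, 0.001], [0.004, 0.001, -1.0]]
contact_force: [0.8, -0.5, -0.1]
finger_gap: 0.214
grip_force: 0.0
```

Call:
step_arm --pt "5 0 0 0 0 0 0" --pt "5 0 0 0 0 0 0" --pt "5 0 0 0 0 0 0"

```text
t: 3.17
tcp_pos: [0.4727, 0.047, 0.132]
tcp_rot: [[-0.993, 0.115, -0.005], [0.115, 0.993, 0.001], [0.005, 0.0, -1.0]]
contact_force: [-1.2, 0.1, 6.1]
finger_gap: 0.133
grip_force: 25.0
```

Call:
step_arm --pt "5 -1.2 0 -13.9 0 0.09 0" --pt "5 -1.2 0 -13.9 0 0.09 0" --pt "5 -1.2 0 -13.9 0 0.09 0" --pt "5 -1.2 0 -13.9 0 0.09 0" --pt "5 -1.2 0 -13.9 0 0.09 0"

```text
t: 3.58
tcp_pos: [0.4912, 0.0447, 0.1991]
tcp_rot: [[-0.891, 0.115, -0.44], [0.103, 0.993, 0.051], [0.443, 0.0, -0.897]]
contact_force: [3.0, 0.9, -2.2]
finger_gap: 0.135
grip_force: 25.0
```

Call:
step_arm --pt "5 0 0 0 0 0 0" --pt "5 0 0 0 0 0 0"

```text
t: 3.75
tcp_pos: [0.4904, 0.0447, 0.1972]
tcp_rot: [[-0.891, 0.115, -0.439], [0.104, 0.993, 0.051], [0.441, -0.0, -0.897]]
contact_force: [-0.3, 1.2, 1.0]
finger_gap: 0.135
grip_force: 25.0
```

Call:
step_arm --pt "5 0.2 -21 0.1 0 0 0" --pt "5 0.2 -21 0.1 0 0 0" --pt "5 0.2 -21 0.1 0 0 0" --pt "5 0.2 -21 0.1 0 0 0" --pt "5 0.2 -21 0.1 0 0 0"

```text
t: 4.17
tcp_pos: [0.4777, -0.0595, 0.1976]
tcp_rot: [[-0.894, 0.114, -0.434], [0.102, 0.993, 0.051], [0.437, 0.001, -0.899]]
contact_force: [3.7, 2.4, -1.9]
finger_gap: 0.132
grip_force: 25.0
```

Call:
step_arm --pt "5 0.2 -21 0.1 0 0 0" --pt "5 0.2 -21 0.1 0 0 0" --pt "5 0.2 -21 0.1 0 0 0" --pt "5 0.2 -21 0.1 0 0 0" --pt "5 0.2 -21 0.1 0 0 0"

```text
t: 4.58
tcp_pos: [0.4648, -0.1636, 0.1975]
tcp_rot: [[-0.894, 0.114, -0.434], [0.102, 0.993, 0.05], [0.437, 0.001, -0.9]]
contact_force: [3.6, 1.5, -2.1]
finger_gap: 0.136
grip_force: 25.0
```

Call:
step_arm --pt "5 0 0 0 0 0 0" --pt "5 0 0 0 0 0 0" --pt "5 0 0 0 0 0 0" --pt "5 0 0 0 0 0 0"

```text
t: 4.92
tcp_pos: [0.465, -0.1631, 0.1978]
tcp_rot: [[-0.893, 0.114, -0.436], [0.102, 0.994, 0.049], [0.438, -0.0, -0.899]]
contact_force: [5.8, -1.7, -2.7]
finger_gap: 0.135
grip_force: 25.0
```

Call:
step_arm --pt "5 -0.1 0 13.9 0 -0.09 0" --pt "5 -0.1 0 13.9 0 -0.09 0" --pt "5 -0.1 0 13.9 0 -0.09 0" --pt "5 -0.1 0 13.9 0 -0.09 0" --pt "5 0 0 10 0 -0.09 0"

```text
t: 5.33
tcp_pos: [0.4469, -0.1607, 0.1354]
tcp_rot: [[-0.994, 0.114, -0.0], [0.114, 0.994, -0.001], [-0.0, -0.001, -1.0]]
contact_force: [5.8, 1.2, -3.0]
finger_gap: 0.132
grip_force: 25.0
```

Call:
step_arm --pt "5 0 0 0 0 0 0" --pt "40 0 0 0 0 0 0" --pt "40 0 0 0 0 0 0" --pt "40 0 0 0 0 0 0" --pt "40 0 0 0 0 0 0"

```text
t: 5.75
tcp_pos: [0.4461, -0.1611, 0.1353]
tcp_rot: [[-0.993, 0.114, -0.007], [0.114, 0.993, 0.001], [0.007, 0.0, -1.0]]
contact_force: [-0.6, 0.2, 0.3]
finger_gap: 0.413
grip_force: 0.0
```

Call:
step_arm --pt "88 0 0 -35 0 0 0" --pt "88 0 0 -40 0 0 0" --pt "88 0 0 -40 0 0 0" --pt "88 0 0 -40 0 0 0" --pt "88 0 0 -40 0 0 0"

```text
t: 6.17
tcp_pos: [0.4469, -0.1616, 0.3323]
tcp_rot: [[-0.993, 0.115, -0.007], [0.115, 0.993, 0.001], [0.007, -0.0, -1.0]]
contact_force: [1.6, -0.3, -0.6]
finger_gap: 0.789
grip_force: 0.0
```

```bash
python3 - <<'E'
from h import *
s=ctrl.get_state();print(s["tcp_pos"],s["joint_positions"])
a=binf()[2]
rows([.47,.06,.40],toolR([-np.sin(a),np.cos(a),0],[0,0,-1]))
E
```

```text
[ 0.4469 -0.1616  0.3323] [ -3.519    9.2087  20.2573 109.7922  -3.5067  62.0016 101.5661]
N 6 row [  0.6  37.1 -11.3] [-0.     -0.0012  0.0012] j7 102.0
N 27 row [-12.9   1.   -2.6] [ 0.0004 -0.     -0.1161] j7 102.0
```

Call:
step_arm --pt "88 0 37 -11 0 0 0" --pt "88 0 37 -11 0 0 0" --pt "88 0 37 -11 0 0 0" --pt "88 0 37 -11 0 0 0" --pt "88 0 37 -11 0 0 0"

```text
t: 6.58
tcp_pos: [0.4686, 0.0238, 0.3861]
tcp_rot: [[-0.993, 0.115, -0.007], [0.115, 0.993, 0.0], [0.007, -0.0, -1.0]]
contact_force: [0.4, 0.1, -0.8]
finger_gap: 0.999
grip_force: 0.0
```

Call:
step_arm --pt "88 0 37 -11 0 0 0" --pt "88 0 0 0 0 0 0" --pt "88 0 0 0 0 0 0"

```text
t: 6.83
tcp_pos: [0.4735, 0.0609, 0.3966]
tcp_rot: [[-0.994, 0.11, -0.006], [0.11, 0.994, 0.001], [0.006, -0.0, -1.0]]
contact_force: [0.7, -0.3, 0.4]
finger_gap: 0.997
grip_force: 0.0
```

```bash
python3 - <<'E'
from h import *
s=ctrl.get_state();c=ctrl.camera("wrist");save(c,"w3.png",1.4);W=cloud(c,s);np.save("w3.npy",W)
ox,oy,a=binf();Rb=np.array([[np.cos(a),-np.sin(a)],[np.sin(a),np.cos(a)]])
B=W.copy();B[...,:2]=(W[...,:2]-[ox,oy])@Rb;np.save("w3b.npy",B)
# tray floor plane
m=(abs(B[...,1])<.085)&(B[...,0]>-.07)&(B[...,0]<.13)&(B[...,2]<.1)&(B[...,2]>.01)
P=B[m]
for x0 in np.arange(-.07,.13,.01):
    q=P[(P[:,0]>x0)&(P[:,0]<x0+.01)]
    if len(q): print(round(x0+.005,3),len(q),np.percentile(q[:,2],[10,50,90]))
w=(B[...,2]>.1)&(B[...,2]<.109)&(abs(B[...,0])<.07)&(B[...,1]>.05)&(B[...,1]<.15)
print("left wall y",np.percentile(B[w][:,1],[2,50,98]))
E
```

```text
-0.055 458 [0.0752 0.0766 0.0782]
-0.045 527 [0.0717 0.0733 0.075 ]
-0.035 506 [0.0681 0.0696 0.0714]
-0.025 478 [0.0644 0.066  0.0676]
-0.015 467 [0.0606 0.0624 0.064 ]
-0.005 451 [0.0571 0.0588 0.0605]
0.005 427 [0.0534 0.0551 0.0568]
0.015 410 [0.0497 0.0515 0.0532]
0.025 399 [0.0463 0.0479 0.0495]
0.035 384 [0.0426 0.0443 0.0458]
0.045 375 [0.0389 0.0405 0.0421]
0.055 358 [0.0353 0.0369 0.0385]
0.065 342 [0.0317 0.0334 0.035 ]
0.075 329 [0.028  0.0297 0.0313]
0.085 974 [0.0273 0.0351 0.0437]
0.095 1355 [0.0481 0.0589 0.0693]
0.105 22 [0.0679 0.0696 0.0712]
left wall y [0.101  0.1056 0.111 ]
```

View pics/w3.png

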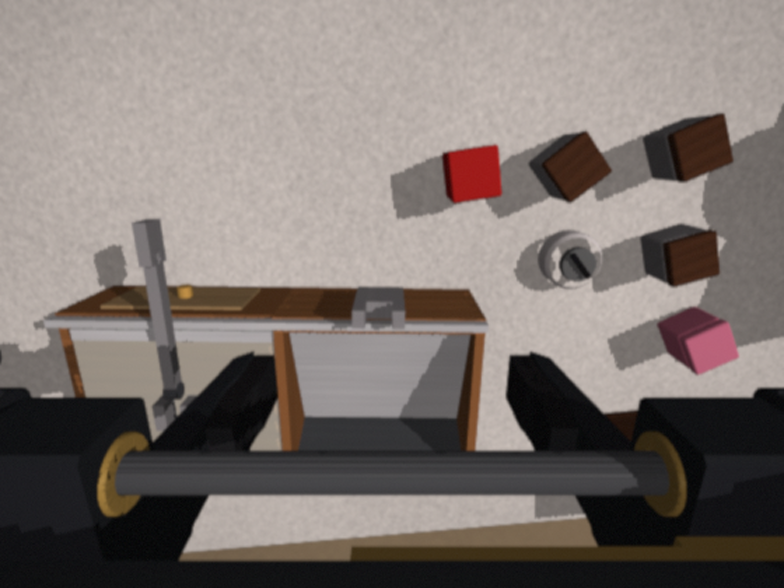

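The guard is open and the tray bay is clear. The brown tins are at (570,165), (690,147) and (690,255); red, pink and the timer stay where they are.

```bash
cat >> h.py <<'E'
def tins(c,s):
    W=cloud(c,s);hsv=cv2.cvtColor(c["image"],cv2.COLOR_RGB2HSV)
    m=(W[...,2]>.054)&(W[...,2]<.067)&(W[...,1]>.17)&(W[...,0]>.3)&(W[...,0]<.62)&(W[...,1]<.5)
    m=cv2.morphologyEx(m.astype(np.uint8),cv2.MORPH_OPEN,np.ones((3,3)))
    n,l,st,ce=cv2.connectedComponentsWithStats(m)
    out=[]
    for i in range(1,n):
        if st[i,4]<150: continue
        P=W[l==i];r=cv2.minAreaRect(P[:,:2].astype(np.float32)*1000)
        print("tin px",ce[i]*1.4,"xy",np.round(r[0],1),"size",np.round(r[1],1),"ang",round(r[2],1),"z",np.round(np.median(P[:,2]),4),np.median(c["image"][l==i],0))
TB=np.array([.0834,0,.0266]);TR=Ro.from_euler("y",20,degrees=True).as_matrix()
def tray2world(p):
    ox,oy,a=binf();Rb=Ro.from_euler("z",a).as_matrix()
    return np.array([ox,oy,0])+Rb@(TB+TR@np.array(p)),Rb@TR
E
python3 - <<'E'
from h import *
s=ctrl.get_state();c=ctrl.camera("wrist");tins(c,s)
W=np.load("w3.npy");print("open tab",W[int(225/1.4),int(148/1.4)],W[int(260/1.4),int(152/1.4)],W[int(300/1.4),int(158/1.4)])
E
```

```text
tin px [704.076  146.9186] xy [423.4 383. ] size [52.7 53.6] ang 17.0 z 0.0598 [61. 36. 23.]
tin px [578.8195 166.5582] xy [428.2 257.7] size [52.2 52.8] ang 33.1 z 0.0597 [63. 37. 24.]
tin px [497.7293 171.6335] xy [422.5 174.8] size [50.7  9.4] ang 0.0 z 0.0597 [159.  28.  27.]
tin px [695.1289 257.8615] xy [539.5 385.8] size [52.9 53.7] ang 11.4 z 0.0598 [62. 36. 23.]
open tab [ 0.4289 -0.1517  0.1347] [ 0.4602 -0.1565  0.1355] [ 0.4995 -0.1639  0.1326]
```

```bash
python3 - <<'E'
from h import *
b=np.radians(33.1)
rows([.428,.258,.21],toolR([np.cos(b),np.sin(b),0],[0,0,-1]),half=False)
E
```

```text
N 8 row [17.4 19.9 23.3] [-0.0005 -0.0008  0.1096] j7 72.0
```

Call:
step_arm --pt "88 17.4 19.9 23.3 0 0 0.1096" --pt "88 17.4 19.9 23.3 0 0 0.1096" --pt "88 17.4 19.9 23.3 0 0 0.1096" --pt "88 17.4 19.9 23.3 0 0 0.1096" --pt "88 17.4 19.9 23.3 0 0 0.1096"

```text
t: 7.35
tcp_pos: [0.4231, 0.1787, 0.2791]
tcp_rot: [[-0.782, 0.623, -0.007], [0.623, 0.782, -0.0], [0.005, -0.004, -1.0]]
contact_force: [0.4, 0.0, 0.1]
finger_gap: 1.002
grip_force: 0.0
```

Call:
step_arm --pt "88 17.4 19.9 23.3 0 0 0.1096" --pt "88 17.4 19.9 23.3 0 0 0.1096" --pt "88 17.4 19.9 23.3 0 0 0.1096" --pt "88 0 0 0 0 0 0" --pt "88 0 0 0 0 0 0"

```text
t: 7.77
tcp_pos: [0.4272, 0.2578, 0.2089]
tcp_rot: [[-0.548, 0.836, -0.009], [0.837, 0.548, -0.002], [0.003, -0.009, -1.0]]
contact_force: [0.5, -1.3, 0.4]
finger_gap: 0.998
grip_force: 0.0
```

```bash
cat > near.py <<'E'
from h import *
import sys
s=ctrl.get_state();c=ctrl.camera("wrist");tins(c,s);save(c,sys.argv[1],1.2)
print(s["tcp_pos"],np.degrees(np.arctan2(s["tcp_rot"][1][1],s["tcp_rot"][0][1])))
x,y,b=map(float,sys.argv[2:5]);b=np.radians(b)
rows([x/1000,y/1000,.13],toolR([np.cos(b),np.sin(b),0],[0,0,-1]),half=False)
E
python3 near.py w4.png 428 258 33
```

```text
tin px [504.8356 102.89  ] xy [423.  383.4] size [52.5 52.8] ang 17.4 z 0.0595 [59. 34. 22.]
tin px [655.2487 209.5967] xy [538.6 386. ] size [53.7 52.5] ang 10.6 z 0.0595 [58. 34. 22.]
tin px [393.7023 279.7408] xy [427.7 258.5] size [52.5 51.6] ang 33.1 z 0.0594 [61. 35. 23.]
tin px [322.2372 372.0236] xy [422.1 175.1] size [10.1 52.1] ang 89.8 z 0.059 [150.  24.  23.]
[0.4272 0.2578 0.2089] 33.227673633845725
N 2 row [ 0.3  0.5 40. ] [-0.0034 -0.0013  0.0014] j7 -0.0
```

View pics/w4.png

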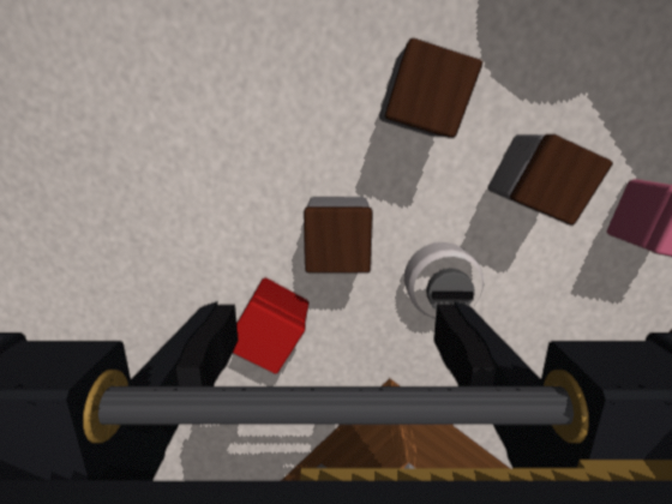

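The brown lid at (338,238) is clear of red at (275,325) and the timer at (443,280). I'm going down on it.

Call:
step_arm --pt "88 0.5 1 38 0 0 0" --pt "88 0 0 38 0 0 0" --pt "88 0 0 36 0 0 0" --pt "88 0 0 36 0 0 0" --pt "88 0 0 0 0 0 0"

```text
t: 8.23
tcp_pos: [0.4249, 0.2557, 0.0581]
tcp_rot: [[-0.546, 0.838, -0.013], [0.838, 0.546, -0.006], [0.002, -0.014, -1.0]]
contact_force: [-1.6, -0.9, -0.1]
finger_gap: 1.002
grip_force: 0.0
```

Call:
step_arm --newtons 20 --pt "40 0 0 0 0 0 0" --pt "40 0 0 0 0 0 0" --pt "40 0 0 0 0 0 0" --pt "40 0 0 0 0 0 0" --pt "40 0 0 0 0 0 0"

```text
t: 8.65
tcp_pos: [0.4285, 0.2606, 0.0643]
tcp_rot: [[-0.547, 0.837, -0.003], [0.837, 0.547, 0.003], [0.004, -0.001, -1.0]]
contact_force: [-0.6, 0.2, 0.0]
finger_gap: 0.644
grip_force: 0.0
```

Call:
step_arm --pt "40 0 0 0 0 0 0" --pt "40 0 0 0 0 0 0" --pt "40 0 0 -40 0 0 0" --pt "40 0 0 -40 0 0 0" --pt "40 0 0 -40 0 0 0"

```text
t: 9.07
tcp_pos: [0.4273, 0.2594, 0.1836]
tcp_rot: [[-0.547, 0.837, -0.007], [0.837, 0.547, -0.001], [0.004, -0.007, -1.0]]
contact_force: [0.6, 0.9, -2.5]
finger_gap: 0.586
grip_force: 20.0
```

Call:
step_arm --pt "40 0 0 -40 0 0 0" --pt "40 0 0 -20 0 0 0" --pt "40 0 0 0 0 0 0" --pt "40 0 0 0 0 0 0"

```text
t: 9.4
tcp_pos: [0.4287, 0.2601, 0.2433]
tcp_rot: [[-0.547, 0.837, -0.004], [0.837, 0.547, 0.002], [0.004, -0.002, -1.0]]
contact_force: [-0.9, 0.3, -2.2]
finger_gap: 0.587
grip_force: 20.0
```

```bash
cat > place.py <<'E'
from h import *
import sys
y,h=float(sys.argv[1]),float(sys.argv[2])  # lane y mm, extra height mm
g=float(sys.argv[3]) if len(sys.argv)>3 else 61 # TCP above tin underside
x=float(sys.argv[4]) if len(sys.argv)>4 else -100
p,R=tray2world([x/1000,y/1000,(g+h)/1000])
print("target",p); rows(p,toolR(R[:,0],-R[:,2]),half=False)
E
python3 place.py 66 80
```

```text
target [0.6834 0.0889 0.1933]
N 8 row [-30.   26.1   1.6] [0.0414 0.0149 0.0868] j7 -1.0
```

Call:
step_arm --pt "40 -30 26.1 1.6 0.0414 0.0149 0.0868" --pt "40 -30 26.1 1.6 0.0414 0.0149 0.0868" --pt "40 -30 26.1 1.6 0.0414 0.0149 0.0868" --pt "40 -30 26.1 1.6 0.0414 0.0149 0.0868" --pt "40 -30 26.1 1.6 0.0414 0.0149 0.0868"

```text
t: 9.82
tcp_pos: [0.6049, 0.1739, 0.2168]
tcp_rot: [[-0.137, 0.964, -0.227], [0.99, 0.14, -0.003], [0.029, -0.225, -0.974]]
contact_force: [0.9, 0.7, -1.4]
finger_gap: 0.59
grip_force: 20.0
```

Call:
step_arm --pt "40 -30 26.1 1.6 0.0414 0.0149 0.0868" --pt "40 -30 26.1 1.6 0.0414 0.0149 0.0868" --pt "40 -30 26.1 1.6 0.0414 0.0149 0.0868" --pt "40 0 0 0 0 0 0" --pt "40 0 0 0 0 0 0"

```text
t: 10.23
tcp_pos: [0.6821, 0.0842, 0.1865]
tcp_rot: [[0.127, 0.929, -0.348], [0.992, -0.122, 0.038], [-0.007, -0.35, -0.937]]
contact_force: [-0.5, 0.7, -1.6]
finger_gap: 0.59
grip_force: 20.0
```

```bash
python3 place.py 66 5 62; python3 - <<'E'
from h import *
s=ctrl.get_state();print(s["tcp_pos"],s["joint_positions"]);c=ctrl.camera("scene");save(c,"s1.png",3,(150,110,400,300))
E
```

```text
target [0.6583 0.092  0.1238]
N 2 row [ 2.5 -0.6 33.7] [-0.0041  0.0023 -0.0038] j7 -7.0
[0.6821 0.0842 0.1865] [-16.9938  51.5198  16.5548  66.5163 -16.6029  84.2452  -6.8385]
```

View pics/s1.png

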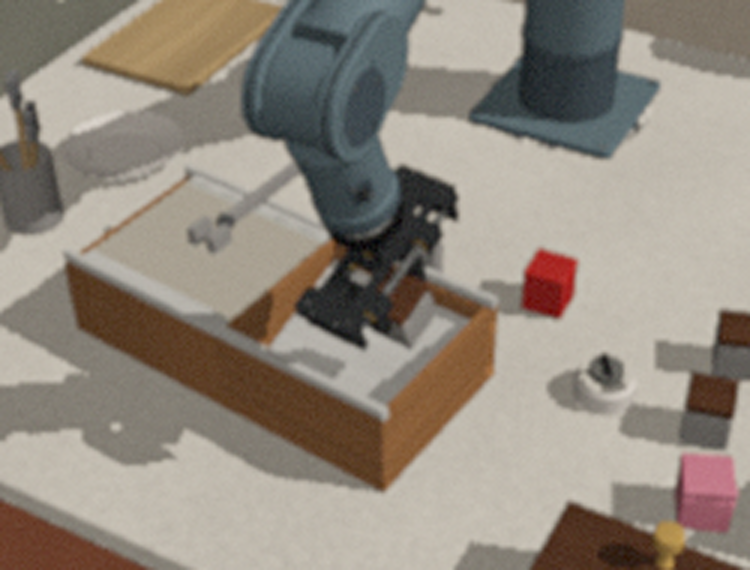

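The tin (390,300 in the crop) hangs in line over the left lane, tilted to match the slope.

Call:
step_arm --pt "40 2 -0.6 33 0 0 0" --pt "40 1.5 -0.6 30 0 0 0" --pt "40 0 0 0 0 0 0" --pt "40 0 0 0 0 0 0"

```text
t: 10.62
tcp_pos: [0.6588, 0.0971, 0.1329]
tcp_rot: [[0.119, 0.931, -0.345], [0.993, -0.112, 0.04], [-0.001, -0.347, -0.938]]
contact_force: [0.8, -0.5, -0.9]
finger_gap: 0.585
grip_force: 20.0
```

```bash
python3 place.py 66 0 62
```

```text
target [0.6566 0.0922 0.1191]
N 1 row [-5.1  3.3 13.6] [-0.0057  0.002   0.0022] j7 -6.0
```

Call:
step_arm --pt "40 -3.5 1 7 0 0 0" --pt "40 0 0 0 0 0 0" --pt "40 0 0 0 0 0 0"

```text
t: 10.87
tcp_pos: [0.6598, 0.0911, 0.1279]
tcp_rot: [[0.122, 0.933, -0.339], [0.992, -0.116, 0.04], [-0.002, -0.342, -0.94]]
contact_force: [-0.6, 0.0, -2.3]
finger_gap: 0.587
grip_force: 20.0
```

```bash
python3 place.py 66 0 62
```

```text
target [0.6566 0.0922 0.1191]
N 1 row [ 0.7 -0.1  9.5] [ 0.0003  0.0015 -0.0011] j7 -6.0
```

Lower until contact, let go, and back off along the tool axis.

Call:
step_arm --pt "40 0 0 5 0 0 0" --pt "40 0 0 2.5 0 0 0" --pt "40 0 0 0 0 0 0" --pt "40 0 0 0 0 0 0"

```text
t: 11.2
tcp_pos: [0.6572, 0.0917, 0.1206]
tcp_rot: [[0.122, 0.933, -0.339], [0.993, -0.115, 0.04], [-0.001, -0.342, -0.94]]
contact_force: [1.1, -0.7, 2.9]
finger_gap: 0.585
grip_force: 20.0
```

Call:
step_arm --pt "64 0 0 0 0 0 0" --pt "64 0 0 0 0 0 0" --pt "64 0 0 0 0 0 0" --pt "64 0 0 -8 0 0 0" --pt "64 0 0 -8 0 0 0"

```text
t: 11.62
tcp_pos: [0.6616, 0.0913, 0.1347]
tcp_rot: [[0.122, 0.932, -0.343], [0.993, -0.115, 0.04], [-0.002, -0.345, -0.939]]
contact_force: [0.4, 0.1, -1.0]
finger_gap: 0.727
grip_force: 0.1
```

Call:
step_arm --pt "64 0 0 -10 0 0 0" --pt "64 0 0 -20 0 0 0" --pt "64 0 0 -40 0 0 0" --pt "88 0 0 -40 0 0 0" --pt "88 0 0 -40 0 0 0"

```text
t: 12.03
tcp_pos: [0.7134, 0.0851, 0.2786]
tcp_rot: [[0.122, 0.932, -0.341], [0.993, -0.115, 0.04], [-0.002, -0.343, -0.939]]
contact_force: [0.4, 0.1, -0.5]
finger_gap: 0.851
grip_force: 0.0
```

```bash
cat > chk.py <<'E'
from h import *
import sys
s=ctrl.get_state()
c=ctrl.camera("top");W=cloud(c)
ox,oy,a=binf();Rb=Ro.from_euler("z",a).as_matrix()
T=((W-[ox,oy,0])@Rb-TB)@TR
im=c["image"].astype(int)
m=(abs(T[...,1])<.1)&(T[...,0]>-.16)&(T[...,0]<.01)&(T[...,2]>.045)&(T[...,2]<.075)&(W[...,2]<.13)&(im.sum(2)<260)
n,l,st,ce=cv2.connectedComponentsWithStats(m.astype(np.uint8))
for i in range(1,n):
    if st[i,4]<40: continue
    P=T[l==i];r=cv2.minAreaRect(P[:,:2].astype(np.float32)*1000);print("in tray: ctr",np.round(r[0],1),np.round(r[1],1),round(r[2],1),"z",np.round(np.percentile(P[:,2],[5,50,95])*1000,1))
m=(W[...,2]>.05)&(W[...,2]<.07)&(W[...,1]>.2)&(W[...,0]>.35)&(W[...,0]<.6)&(W[...,1]<.5)
n,l,st,ce=cv2.connectedComponentsWithStats(m.astype(np.uint8))
for i in range(1,n):
    if st[i,4]<60: continue
    P=W[l==i];r=cv2.minAreaRect(P[:,:2].astype(np.float32)*1000);print("left: ",np.round(r[0],0),np.round(r[1]),round(r[2],1),np.median(c["image"][l==i],0))
if len(sys.argv)>1: save(c,sys.argv[1],4,(180,130,380,250))
E
python3 chk.py
python3 - <<'E'
from h import *
b=np.radians(17.2)
rows([.423,.383,.22],toolR([np.cos(b),np.sin(b),0],[0,0,-1]),half=False)
E
```

```text
in tray: ctr [ -4.4 -46.4] [107.1  20.2] 87.9 z [45.6 48.8 58.4]
left:  [535. 385.] [54. 53.] 12.2 [71. 42. 25.]
left:  [419. 382.] [54. 53.] 17.7 [71.  42.5 25. ]
N 11 row [ 29.  -23.5  11. ] [-0.0303 -0.0065 -0.038 ] j7 -8.0
```

Call:
step_arm --pt "88 29 -23.5 11 -0.0303 -0.0065 -0.038" --pt "88 29 -23.5 11 -0.0303 -0.0065 -0.038" --pt "88 29 -23.5 11 -0.0303 -0.0065 -0.038" --pt "88 29 -23.5 11 -0.0303 -0.0065 -0.038" --pt "88 29 -23.5 11 -0.0303 -0.0065 -0.038"

```text
t: 12.5
tcp_pos: [0.5909, 0.2376, 0.2587]
tcp_rot: [[-0.071, 0.978, -0.194], [0.997, 0.074, 0.005], [0.02, -0.193, -0.981]]
contact_force: [0.2, 0.8, 0.4]
finger_gap: 1.0
grip_force: 0.0
```

Call:
step_arm --pt "88 29 -23.5 11 -0.0303 -0.0065 -0.038" --pt "88 29 -23.5 11 -0.0303 -0.0065 -0.038" --pt "88 29 -23.5 11 -0.0303 -0.0065 -0.038" --pt "88 29 -23.5 11 -0.0303 -0.0065 -0.038" --pt "88 29 -23.5 11 -0.0303 -0.0065 -0.038"

```text
t: 12.92
tcp_pos: [0.4474, 0.3634, 0.2226]
tcp_rot: [[-0.26, 0.965, -0.04], [0.965, 0.261, -0.0], [0.01, -0.039, -0.999]]
contact_force: [1.5, 1.1, 0.1]
finger_gap: 0.996
grip_force: 0.0
```

Call:
step_arm --pt "88 29 -23.5 11 -0.0303 -0.0065 -0.038" --pt "88 0 0 0 0 0 0" --pt "88 0 0 0 0 0 0"

```text
t: 13.17
tcp_pos: [0.4151, 0.3858, 0.2122]
tcp_rot: [[-0.301, 0.954, -0.014], [0.954, 0.301, 0.0], [0.004, -0.013, -1.0]]
contact_force: [1.5, -0.7, 0.4]
finger_gap: 1.001
grip_force: 0.0
```

```bash
python3 chk.py t1.png; python3 near.py w5.png 423 383 17.2
```

```text
in tray: ctr [-23.   -3.2] [ 68.2 196.1] 5.2 z [46.4 55.  65.7]
tin px [599.6881 263.8824] xy [543.9 435. ] size [52.8 52.1] ang 20.6 z 0.0595 [59. 34. 22.]
tin px [400.3696 281.8643] xy [422.8 384. ] size [52.5 51.4] ang 17.4 z 0.0594 [60. 35. 22.]
tin px [322.023 518.141] xy [421.9 175.5] size [10.7 51.7] ang 89.8 z 0.0588 [89. 13. 12.]
[0.4176 0.3844 0.2127] 17.253722970587923
N 3 row [-0.6  1.4 27.6] [-0.0036 -0.0011 -0.0006] j7 -24.0
```

View pics/t1.png

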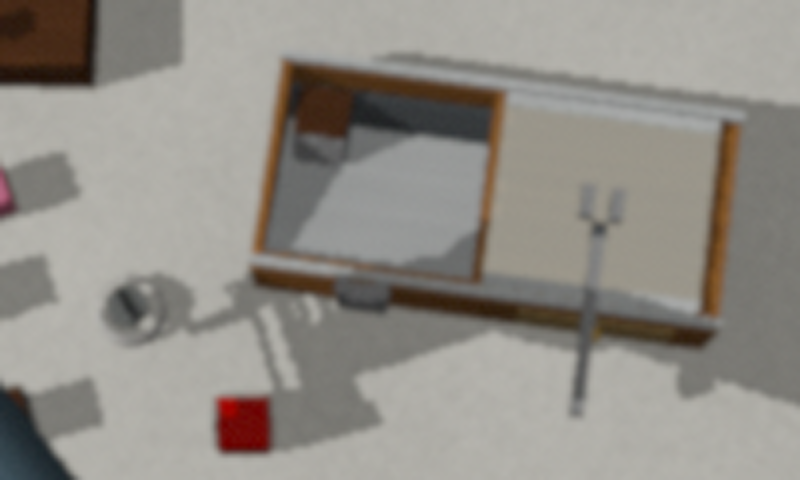

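Tin one stands against the stop in the left lane (325,115). The tin near the timer has been knocked to (544,435) mm. The next tin, at (423,384) mm, hasn't moved.

Call:
step_arm --pt "88 -1 4 38 0 0 0" --pt "88 0 0 38 0 0 0" --pt "88 0 0 37 0 0 0" --pt "88 0 0 37 0 0 0" --pt "88 0 0 0 0 0 0"

```text
t: 13.68
tcp_pos: [0.4186, 0.3793, 0.0559]
tcp_rot: [[-0.292, 0.956, -0.019], [0.956, 0.292, -0.009], [-0.003, -0.021, -1.0]]
contact_force: [-1.5, 0.5, 0.4]
finger_gap: 0.998
grip_force: 0.0
```

Call:
step_arm --pt "40 0 0 0 0 0 0" --pt "40 0 0 0 0 0 0" --pt "40 0 0 0 0 0 0" --pt "40 0 0 0 0 0 0" --pt "40 0 0 0 0 0 0"

```text
t: 14.1
tcp_pos: [0.421, 0.3848, 0.0637]
tcp_rot: [[-0.295, 0.955, -0.01], [0.955, 0.295, 0.002], [0.005, -0.009, -1.0]]
contact_force: [0.1, -0.2, 0.9]
finger_gap: 0.643
grip_force: 0.0
```

Call:
step_arm --pt "40 0 0 0 0 0 0" --pt "40 0 0 0 0 0 0" --pt "40 0 0 0 0 0 0"

```text
t: 14.35
tcp_pos: [0.4211, 0.3849, 0.0634]
tcp_rot: [[-0.295, 0.955, -0.01], [0.955, 0.295, 0.002], [0.005, -0.009, -1.0]]
contact_force: [-0.6, -0.3, 7.8]
finger_gap: 0.589
grip_force: 20.0
```

Call:
step_arm --pt "40 0 0 -40 0 0 0" --pt "40 0 0 -40 0 0 0" --pt "40 0 0 -40 0 0 0" --pt "40 0 0 -40 0 0 0" --pt "40 0 0 -20 0 0 0"

```text
t: 14.77
tcp_pos: [0.4234, 0.385, 0.2469]
tcp_rot: [[-0.295, 0.955, -0.009], [0.955, 0.295, 0.004], [0.006, -0.007, -1.0]]
contact_force: [0.6, 1.4, -2.7]
finger_gap: 0.584
grip_force: 20.0
```

```bash
python3 place.py 0 80 62
```

```text
target [0.6757 0.0234 0.1942]
N 11 row [-35.5  19.9   1. ] [0.0305 0.0063 0.038 ] j7 -24.0
```

Call:
step_arm --pt "40 -35.5 19.9 1 0.0305 0.0063 0.038" --pt "40 -35.5 19.9 1 0.0305 0.0063 0.038" --pt "40 -35.5 19.9 1 0.0305 0.0063 0.038" --pt "40 -35.5 19.9 1 0.0305 0.0063 0.038" --pt "40 -35.5 19.9 1 0.0305 0.0063 0.038"

```text
t: 15.18
tcp_pos: [0.5585, 0.232, 0.2277]
tcp_rot: [[-0.107, 0.98, -0.168], [0.994, 0.108, 0.0], [0.019, -0.167, -0.986]]
contact_force: [0.4, -0.4, -2.4]
finger_gap: 0.591
grip_force: 20.0
```

Call:
step_arm --pt "40 -35.5 19.9 1 0.0305 0.0063 0.038" --pt "40 -35.5 19.9 1 0.0305 0.0063 0.038" --pt "40 -35.5 19.9 1 0.0305 0.0063 0.038" --pt "40 -35.5 19.9 1 0.0305 0.0063 0.038" --pt "40 -35.5 19.9 1 0.0305 0.0063 0.038"

```text
t: 15.6
tcp_pos: [0.6592, 0.0582, 0.1973]
tcp_rot: [[0.085, 0.945, -0.316], [0.996, -0.08, 0.03], [0.003, -0.318, -0.948]]
contact_force: [0.6, 0.2, -2.7]
finger_gap: 0.585
grip_force: 20.0
```

Call:
step_arm --pt "40 -35.5 19.9 1 0.0305 0.0063 0.038" --pt "40 0 0 0 0 0 0" --pt "40 0 0 0 0 0 0" --pt "40 0 0 0 0 0 0"

```text
t: 15.93
tcp_pos: [0.6738, 0.0232, 0.1897]
tcp_rot: [[0.121, 0.931, -0.344], [0.993, -0.115, 0.039], [-0.003, -0.346, -0.938]]
contact_force: [0.9, 0.6, -1.9]
finger_gap: 0.59
grip_force: 20.0
```

```bash
python3 place.py 0 10 63
```

```text
target [0.6523 0.0262 0.1294]
N 2 row [ 0.3  0.2 32. ] [-0.0021  0.0016 -0.0004] j7 -1.0
```

Call:
step_arm --pt "40 0.3 0 32 0 0 0" --pt "40 0.3 0 32 0 0 0" --pt "40 0 0 0 0 0 0" --pt "40 0 0 0 0 0 0"

```text
t: 16.27
tcp_pos: [0.6508, 0.028, 0.1299]
tcp_rot: [[0.119, 0.931, -0.346], [0.993, -0.113, 0.038], [-0.003, -0.348, -0.937]]
contact_force: [-0.5, -0.3, -2.1]
finger_gap: 0.59
grip_force: 20.0
```

```bash
python3 place.py 0 0 63
```

```text
target [0.6489 0.0267 0.12  ]
N 1 row [-1.6  1.8  9.9] [-0.0067  0.0041  0.0017] j7 -1.0
```

Call:
step_arm --pt "40 -1 0 6 0 0 0" --pt "40 0 0 3 0 0 0" --pt "40 0 0 0 0 0 0" --pt "40 0 0 0 0 0 0"

```text
t: 16.6
tcp_pos: [0.6496, 0.0249, 0.1225]
tcp_rot: [[0.122, 0.932, -0.342], [0.993, -0.116, 0.038], [-0.004, -0.344, -0.939]]
contact_force: [0.3, -0.4, -1.9]
finger_gap: 0.589
grip_force: 20.0
```

Call:
step_arm --pt "64 0 0 0 0 0 0" --pt "64 0 0 0 0 0 0" --pt "64 0 0 0 0 0 0" --pt "64 0 0 -8 0 0 0" --pt "64 0 0 -8 0 0 0"

```text
t: 17.02
tcp_pos: [0.6545, 0.0243, 0.1371]
tcp_rot: [[0.122, 0.931, -0.344], [0.993, -0.116, 0.038], [-0.004, -0.346, -0.938]]
contact_force: [0.8, 0.3, -0.6]
finger_gap: 0.724
grip_force: 0.4
```

Call:
step_arm --pt "64 0 0 -10 0 0 0" --pt "64 0 0 -20 0 0 0" --pt "64 0 0 -40 0 0 0" --pt "88 0 0 -40 0 0 0" --pt "88 0 0 -40 0 0 0"

```text
t: 17.43
tcp_pos: [0.7063, 0.0185, 0.2805]
tcp_rot: [[0.122, 0.932, -0.343], [0.993, -0.116, 0.038], [-0.005, -0.345, -0.939]]
contact_force: [1.2, 0.9, -0.5]
finger_gap: 0.848
grip_force: 0.0
```

```bash
python3 chk.py
python3 - <<'E'
from h import *
b=np.radians(20.6)
rows([.544,.435,.22],toolR([np.cos(b),np.sin(b),0],[0,0,-1]),half=False)
E
```

```text
in tray: ctr [-28.2  79.5] [64.5 27.4] 8.4 z [48.8 58.5 65.4]
left:  [541. 434.] [54. 52.] 21.8 [71. 42. 25.]
N 12 row [36.2 -9.2  8. ] [-0.0278 -0.0065 -0.0398] j7 -3.0
```

Call:
step_arm --pt "88 36.2 -9.2 8 -0.0278 -0.0065 -0.0398" --pt "88 36.2 -9.2 8 -0.0278 -0.0065 -0.0398" --pt "88 36.2 -9.2 8 -0.0278 -0.0065 -0.0398" --pt "88 36.2 -9.2 8 -0.0278 -0.0065 -0.0398" --pt "88 36.2 -9.2 8 -0.0278 -0.0065 -0.0398"

```text
t: 17.9
tcp_pos: [0.6578, 0.2036, 0.255]
tcp_rot: [[-0.08, 0.975, -0.208], [0.997, 0.083, 0.004], [0.021, -0.207, -0.978]]
contact_force: [-0.3, 0.3, 0.2]
finger_gap: 0.998
grip_force: 0.0
```

Call:
step_arm --pt "88 36.2 -9.2 8 -0.0278 -0.0065 -0.0398" --pt "88 36.2 -9.2 8 -0.0278 -0.0065 -0.0398" --pt "88 36.2 -9.2 8 -0.0278 -0.0065 -0.0398" --pt "88 36.2 -9.2 8 -0.0278 -0.0065 -0.0398" --pt "88 36.2 -9.2 8 -0.0278 -0.0065 -0.0398"

```text
t: 18.32
tcp_pos: [0.5781, 0.3746, 0.2263]
tcp_rot: [[-0.278, 0.958, -0.067], [0.961, 0.278, -0.003], [0.016, -0.065, -0.998]]
contact_force: [0.4, 0.2, 0.2]
finger_gap: 1.002
grip_force: 0.0
```

Call:
step_arm --pt "88 36.2 -9.2 8 -0.0278 -0.0065 -0.0398" --pt "88 36.2 -9.2 8 -0.0278 -0.0065 -0.0398" --pt "88 0 0 0 0 0 0" --pt "88 0 0 0 0 0 0"

```text
t: 18.65
tcp_pos: [0.5358, 0.4398, 0.2116]
tcp_rot: [[-0.357, 0.934, -0.015], [0.934, 0.358, 0.002], [0.007, -0.013, -1.0]]
contact_force: [0.7, -0.2, 1.2]
finger_gap: 0.999
grip_force: 0.0
```

```bash
python3 chk.py t2.png; python3 near.py w6.png 544 435 20.6
```

```text
in tray: ctr [-25.8   8.2] [ 71.4 183.3] 0.2 z [47.2 57.6 66.1]
tin px [400.2135 285.9319] xy [544.2 435. ] size [52.5 52. ] ang 20.9 z 0.0594 [63. 37. 24.]
[0.5383 0.4372 0.2119] 20.701373014863723
N 3 row [-0.8  1.4 27.4] [-0.0036 -0.0016 -0.0003] j7 -15.0
```

View pics/t2.png

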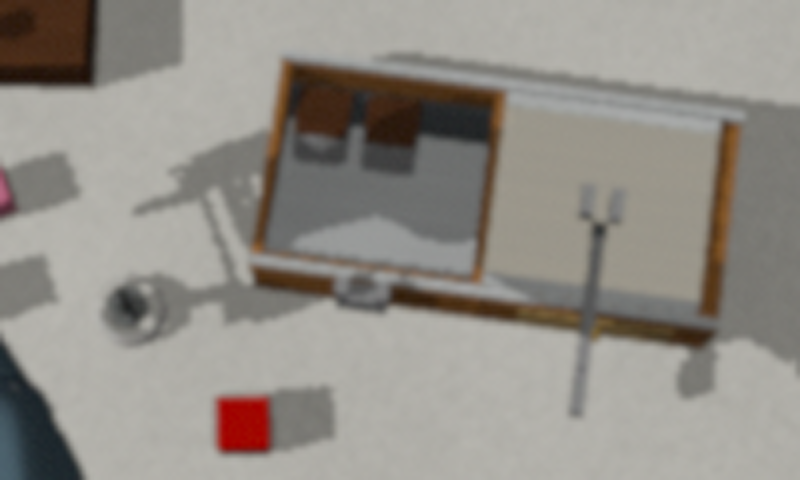

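View pics/w6.png

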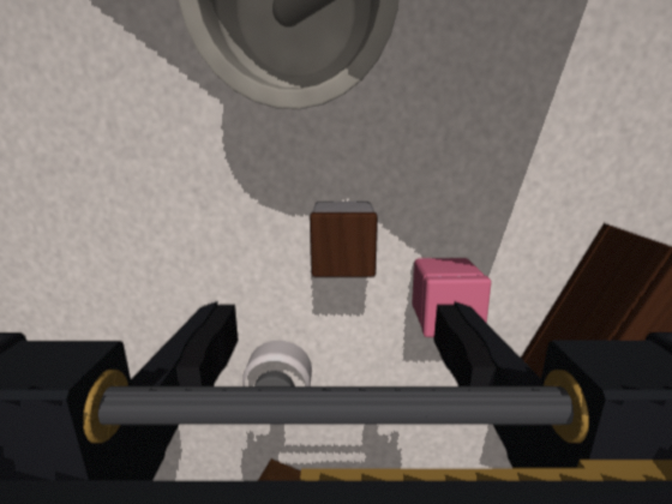

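Two tins are in place in the tray (325,115) and (392,120). The last tin is the brown one at (343,243); pink at (450,295) is clear of the right finger.

Call:
step_arm --pt "88 -1 4.2 38 0 0 0" --pt "88 0 0 38 0 0 0" --pt "88 0 0 37 0 0 0" --pt "88 0 0 36 0 0 0" --pt "88 0 0 0 0 0 0"

```text
t: 19.17
tcp_pos: [0.5387, 0.4318, 0.0551]
tcp_rot: [[-0.349, 0.937, -0.022], [0.937, 0.349, -0.008], [0.0, -0.023, -1.0]]
contact_force: [-1.9, -1.0, -0.6]
finger_gap: 0.999
grip_force: 0.0
```

Call:
step_arm --pt "40 0 0 0 0 0 0" --pt "40 0 0 0 0 0 0" --pt "40 0 0 0 0 0 0" --pt "40 0 0 0 0 0 0" --pt "40 0 0 0 0 0 0"

```text
t: 19.58
tcp_pos: [0.5421, 0.4379, 0.0644]
tcp_rot: [[-0.352, 0.936, -0.011], [0.936, 0.352, 0.003], [0.007, -0.009, -1.0]]
contact_force: [0.2, -0.5, 0.1]
finger_gap: 0.645
grip_force: 0.0
```

Call:
step_arm --pt "40 0 0 0 0 0 0" --pt "40 0 0 0 0 0 0" --pt "40 0 0 0 0 0 0"

```text
t: 19.83
tcp_pos: [0.542, 0.4378, 0.0639]
tcp_rot: [[-0.352, 0.936, -0.011], [0.936, 0.352, 0.003], [0.007, -0.009, -1.0]]
contact_force: [-1.1, -1.3, 7.8]
finger_gap: 0.588
grip_force: 20.0
```

Call:
step_arm --pt "40 0 0 -40 0 0 0" --pt "40 0 0 -40 0 0 0" --pt "40 0 0 -40 0 0 0" --pt "40 0 0 -40 0 0 0" --pt "40 0 0 -20 0 0 0"

```text
t: 20.25
tcp_pos: [0.5448, 0.4378, 0.2478]
tcp_rot: [[-0.352, 0.936, -0.008], [0.936, 0.352, 0.005], [0.008, -0.006, -1.0]]
contact_force: [1.6, 0.3, -1.3]
finger_gap: 0.587
grip_force: 20.0
```

```bash
python3 place.py -64 80 63
```

```text
target [ 0.6683 -0.0402  0.1952]
N 13 row [-38.2   4.9   2.6] [0.0257 0.006  0.0368] j7 -15.0
```

Call:
step_arm --pt "40 -38.2 4.9 2.6 0.0257 0.006 0.0368" --pt "40 -38.2 4.9 2.6 0.0257 0.006 0.0368" --pt "40 -38.2 4.9 2.6 0.0257 0.006 0.0368" --pt "40 -38.2 4.9 2.6 0.0257 0.006 0.0368" --pt "40 -38.2 4.9 2.6 0.0257 0.006 0.0368"

```text
t: 20.67
tcp_pos: [0.6199, 0.2592, 0.2248]
tcp_rot: [[-0.172, 0.974, -0.146], [0.985, 0.173, -0.004], [0.021, -0.144, -0.989]]
contact_force: [1.8, -0.2, -1.9]
finger_gap: 0.589
grip_force: 20.0
```

Call:
step_arm --pt "40 -38.2 4.9 2.6 0.0257 0.006 0.0368" --pt "40 -38.2 4.9 2.6 0.0257 0.006 0.0368" --pt "40 -38.2 4.9 2.6 0.0257 0.006 0.0368" --pt "40 -38.2 4.9 2.6 0.0257 0.006 0.0368" --pt "40 -38.2 4.9 2.6 0.0257 0.006 0.0368"

```text
t: 21.08
tcp_pos: [0.6599, 0.0719, 0.2033]
tcp_rot: [[0.014, 0.962, -0.273], [1.0, -0.01, 0.016], [0.013, -0.273, -0.962]]
contact_force: [0.8, -0.4, -2.8]
finger_gap: 0.584
grip_force: 20.0
```

Call:
step_arm --pt "40 -38.2 4.9 2.6 0.0257 0.006 0.0368" --pt "40 -38.2 4.9 2.6 0.0257 0.006 0.0368" --pt "40 -38.2 4.9 2.6 0.0257 0.006 0.0368" --pt "40 0 0 0 0 0 0" --pt "40 0 0 0 0 0 0"

```text
t: 21.5
tcp_pos: [0.6653, -0.0454, 0.1902]
tcp_rot: [[0.128, 0.93, -0.345], [0.992, -0.122, 0.038], [-0.007, -0.347, -0.938]]
contact_force: [-0.5, 1.4, -1.7]
finger_gap: 0.589
grip_force: 20.0
```

```bash
python3 place.py -64 10 63;sleep 0; python3 place.py -64 10 63
```

```text
target [ 0.6445 -0.0373  0.1294]
N 2 row [ 2.9  0.3 32.2] [-0.0026  0.0024 -0.0041] j7 3.0
target [ 0.6445 -0.0373  0.1294]
N 2 row [ 2.9  0.3 32.2] [-0.0026  0.0024 -0.0041] j7 3.0
```

Call:
step_arm --pt "40 2 0 32 0 0 0" --pt "40 1.5 0 32 0 0 0" --pt "40 0 0 0 0 0 0" --pt "40 0 0 0 0 0 0"

```text
t: 21.83
tcp_pos: [0.6433, -0.0333, 0.1303]
tcp_rot: [[0.12, 0.93, -0.347], [0.993, -0.114, 0.039], [-0.004, -0.349, -0.937]]
contact_force: [0.9, -0.7, -2.0]
finger_gap: 0.587
grip_force: 20.0
```

```bash
python3 place.py -65 0 63
```

```text
target [ 0.641  -0.0379  0.12  ]
N 1 row [-4.8  1.9 10.3] [-0.0076  0.0039  0.0004] j7 4.0
```

Call:
step_arm --pt "40 -3.5 0 6 0 0 0" --pt "40 0 0 3 0 0 0" --pt "40 0 0 0 0 0 0" --pt "40 0 0 0 0 0 0"

```text
t: 22.17
tcp_pos: [0.6416, -0.0388, 0.1234]
tcp_rot: [[0.123, 0.932, -0.342], [0.992, -0.117, 0.038], [-0.005, -0.344, -0.939]]
contact_force: [-0.3, -0.9, -2.4]
finger_gap: 0.588
grip_force: 20.0
```

```bash
python3 place.py -65 0 63
```

```text
target [ 0.641  -0.0379  0.12  ]
N 1 row [0.8 0.5 3.4] [-0.0025  0.004  -0.0022] j7 4.0
```

Call:
step_arm --pt "64 0 0 0 0 0 0" --pt "64 0 0 0 0 0 0" --pt "64 0 0 0 0 0 0" --pt "64 0 0 -8 0 0 0" --pt "64 0 0 -8 0 0 0"

```text
t: 22.58
tcp_pos: [0.6465, -0.0392, 0.138]
tcp_rot: [[0.122, 0.931, -0.344], [0.992, -0.116, 0.038], [-0.005, -0.346, -0.938]]
contact_force: [0.4, -0.1, 0.1]
finger_gap: 0.724
grip_force: 0.4
```

Call:
step_arm --pt "64 0 0 -10 0 0 0" --pt "64 0 0 -20 0 0 0" --pt "64 0 0 -40 0 0 0" --pt "88 0 0 -40 0 0 0" --pt "88 0 0 -40 0 0 0"

```text
t: 23.0
tcp_pos: [0.6984, -0.0449, 0.2815]
tcp_rot: [[0.122, 0.931, -0.343], [0.992, -0.116, 0.038], [-0.005, -0.345, -0.939]]
contact_force: [1.5, -0.6, -0.5]
finger_gap: 0.854
grip_force: 0.0
```

```bash
python3 - <<'E'
from h import *
a=binf()[2]
rows([.447,-.161,.30],toolR([-np.sin(a),np.cos(a),0],[0,0,-1]),half=False)
E
```

```text
N 14 row [  3.9 -21.5   3. ] [-0.02   -0.0195 -0.111 ] j7 2.0
```

Call:
step_arm --pt "60 3.9 -21.5 3 -0.02 -0.0195 -0.111" --pt "60 3.9 -21.5 3 -0.02 -0.0195 -0.111" --pt "60 3.9 -21.5 3 -0.02 -0.0195 -0.111" --pt "60 3.9 -21.5 3 -0.02 -0.0195 -0.111" --pt "60 3.9 -21.5 3 -0.02 -0.0195 -0.111"

```text
t: 23.42
tcp_pos: [0.5905, -0.0359, 0.2986]
tcp_rot: [[-0.429, 0.873, -0.233], [0.901, 0.431, -0.042], [0.064, -0.228, -0.972]]
contact_force: [0.5, -1.4, 0.6]
finger_gap: 0.678
grip_force: 0.0
```

Call:
step_arm --pt "60 3.9 -21.5 3 -0.02 -0.0195 -0.111" --pt "60 3.9 -21.5 3 -0.02 -0.0195 -0.111" --pt "60 3.9 -21.5 3 -0.02 -0.0195 -0.111" --pt "60 3.9 -21.5 3 -0.02 -0.0195 -0.111" --pt "60 3.9 -21.5 3 -0.02 -0.0195 -0.111"

```text
t: 23.83
tcp_pos: [0.4944, -0.0878, 0.3042]
tcp_rot: [[-0.844, 0.527, -0.097], [0.533, 0.845, -0.048], [0.056, -0.093, -0.994]]
contact_force: [-0.5, 0.5, 0.2]
finger_gap: 0.678
grip_force: 0.0
```

Call:
step_arm --pt "60 3.9 -21.5 3 -0.02 -0.0195 -0.111" --pt "60 3.9 -21.5 3 -0.02 -0.0195 -0.111" --pt "60 3.9 -21.5 3 -0.02 -0.0195 -0.111" --pt "60 3.9 -21.5 3 -0.02 -0.0195 -0.111"

```text
t: 24.17
tcp_pos: [0.4465, -0.1614, 0.2978]
tcp_rot: [[-0.993, 0.117, 0.002], [0.117, 0.993, 0.0], [-0.002, 0.0, -1.0]]
contact_force: [0.5, 0.5, 0.3]
finger_gap: 0.685
grip_force: 0.0
```

Call:
step_arm --pt "60 0 0 0 0 0 0" --pt "60 0 0 0 0 0 0" --pt "60 0 0 0 0 0 0"

```text
t: 24.42
tcp_pos: [0.4477, -0.1603, 0.2972]
tcp_rot: [[-0.992, 0.124, 0.0], [0.124, 0.992, 0.0], [-0.0, 0.0, -1.0]]
contact_force: [0.5, 0.2, -0.5]
finger_gap: 0.679
grip_force: 0.0
```

```bash
python3 chk.py t3.png; cat > tab.py <<'E'
from h import *
s=ctrl.get_state();c=ctrl.camera("wrist");save(c,"w7.png",1);W=cloud(c,s)
T=(W-s["tcp_pos"])@np.array(s["tcp_rot"])
m=(W[...,2]>.133)&(W[...,2]<.145)&(abs(T[...,1])<.05)&(T[...,0]>-.06)&(T[...,0]<.1)
m=cv2.morphologyEx(m.astype(np.uint8),cv2.MORPH_OPEN,np.ones((3,3)))>0
P=T[m];print(m.sum(),np.percentile(P,[2,50,98],axis=0)*1000,np.percentile(W[m],[2,50,98],axis=0));print(s["tcp_pos"],s["tcp_rot"])
E
python3 tab.py
```

```text
in tray: ctr [-27.5  -1.3] [197.1  66.7] 89.9 z [47.7 57.6 65.8]
543 [[-18.0313  -6.7609 157.9382]
 [  2.0772  -1.0236 159.4444]
 [ 21.2092   4.6821 161.7113]] [[ 0.4266 -0.1676  0.1352]
 [ 0.4454 -0.1605  0.1375]
 [ 0.4655 -0.1536  0.139 ]]
[ 0.4479 -0.1598  0.2969] [[-0.9925  0.1226  0.0002]
 [ 0.1226  0.9925  0.0001]
 [-0.0002  0.0001 -1.    ]]
```

View pics/t3.png

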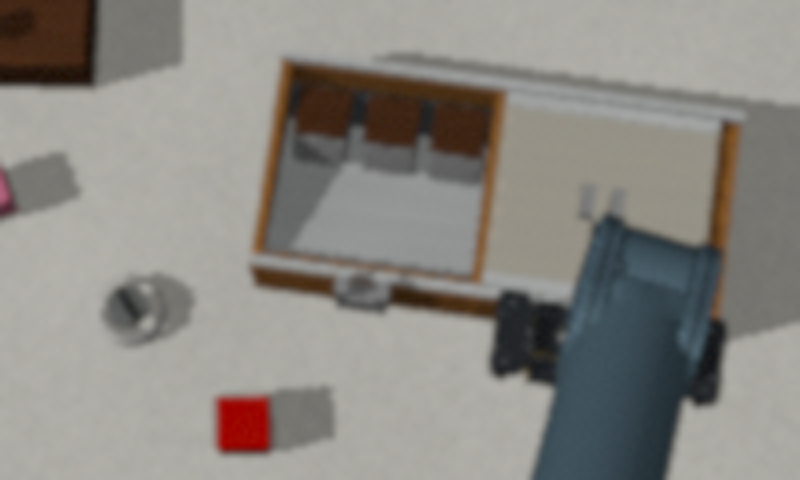

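All three tins stand abreast against the back stop. Next is a quick per-lane check while I go down on the tab.

Call:
step_arm --pt "50 2 -1 38 0 0 0" --pt "50 0 0 38 0 0 0" --pt "50 0 0 38 0 0 0" --pt "50 0 0 26 0 0 0" --pt "50 0 0 26 0 0 0"

```text
t: 24.93
tcp_pos: [0.4451, -0.1601, 0.1286]
tcp_rot: [[-0.993, 0.121, -0.002], [0.121, 0.993, 0.0], [0.002, 0.0, -1.0]]
contact_force: [1.0, 0.4, 0.0]
finger_gap: 0.566
grip_force: 0.0
```

Call:
step_arm --newtons 25 --pt "50 0 0 0 0 0 0" --pt "5 0 0 0 0 0 0" --pt "5 0 0 0 0 0 0" --pt "5 0 0 0 0 0 0" --pt "5 0 0 0 0 0 0"

```text
t: 25.35
tcp_pos: [0.446, -0.1615, 0.1318]
tcp_rot: [[-0.993, 0.122, 0.002], [0.122, 0.993, -0.001], [-0.002, -0.0, -1.0]]
contact_force: [-0.8, -0.4, 0.3]
finger_gap: 0.287
grip_force: 0.0
```

Call:
step_arm --pt "5 0 0 0 0 0 0" --pt "5 0 0 0 0 0 0" --pt "5 0 0 0 0 0 0" --pt "5 0 0 0 0 0 0"

```text
t: 25.68
tcp_pos: [0.4453, -0.1615, 0.1309]
tcp_rot: [[-0.992, 0.122, 0.001], [0.122, 0.992, -0.0], [-0.001, -0.0, -1.0]]
contact_force: [-1.5, 0.4, 6.8]
finger_gap: 0.136
grip_force: 25.0
```

```bash
python3 - <<'E'
from h import *
c=ctrl.camera("top");W=cloud(c)
ox,oy,a=binf();T=((W-[ox,oy,0])@Ro.from_euler("z",a).as_matrix()-TB)@TR
for y in(66,0,-65):
    m=(abs(T[...,1]-y/1000)<.02)&(T[...,2]>.056)&(T[...,2]<.066)&(T[...,0]>-.12)&(T[...,0]<.01)
    print(y,m.sum(),np.percentile(T[m]*1000,[3,50,97],axis=0))
E
```

```text
66 74 [[-60.1544  48.2811  56.258 ]
 [-33.25    67.4739  59.5823]
 [  5.918   85.4298  65.5118]]
0 89 [[-58.3449 -18.9775  56.1936]
 [-33.358    0.6988  59.7178]
 [  7.4849  16.9211  65.14  ]]
-65 86 [[-59.6912 -84.1728  56.5604]
 [-31.4077 -65.43    61.1931]
 [  5.0862 -45.9453  64.7903]]
```

Call:
step_arm --pt "5 -1.2 0 -13.9 0 0.09 0" --pt "5 -1.2 0 -13.9 0 0.09 0" --pt "5 -1.2 0 -13.9 0 0.09 0" --pt "5 -1.2 0 -13.9 0 0.09 0" --pt "5 -1.2 0 -13.9 0 0.09 0"

```text
t: 26.15
tcp_pos: [0.4632, -0.1639, 0.1982]
tcp_rot: [[-0.892, 0.122, -0.435], [0.11, 0.992, 0.053], [0.439, -0.001, -0.899]]
contact_force: [2.1, -1.6, -2.3]
finger_gap: 0.136
grip_force: 25.0
```

Call:
step_arm --pt "5 0 0 0 0 0 0" --pt "5 -0.1 21 0 0 0 0" --pt "5 -0.1 21 0 0 0 0" --pt "5 -0.1 21 0 0 0 0" --pt "5 -0.1 21 0 0 0 0"

```text
t: 26.57
tcp_pos: [0.4728, -0.0802, 0.1966]
tcp_rot: [[-0.893, 0.123, -0.433], [0.111, 0.992, 0.053], [0.436, -0.001, -0.9]]
contact_force: [-1.6, -1.7, 1.4]
finger_gap: 0.135
grip_force: 25.0
```

Call:
step_arm --pt "5 -0.1 21 0 0 0 0" --pt "5 -0.1 21 0 0 0 0" --pt "5 -0.1 21 0 0 0 0" --pt "5 -0.1 21 0 0 0 0" --pt "5 0 0 0 0 0 0"

```text
t: 26.98
tcp_pos: [0.4837, 0.0082, 0.1965]
tcp_rot: [[-0.893, 0.117, -0.434], [0.104, 0.993, 0.055], [0.437, 0.004, -0.899]]
contact_force: [-2.3, 2.0, 1.8]
finger_gap: 0.135
grip_force: 25.0
```

Call:
step_arm --pt "5 -0.1 21 0 0 0 0" --pt "5 -0.1 17 0 0 0 0" --pt "5 0 4 0 0 0 0" --pt "5 0 0 0 0 0 0" --pt "5 0 0 0 0 0 0"

```text
t: 27.4
tcp_pos: [0.4883, 0.0452, 0.1965]
tcp_rot: [[-0.892, 0.121, -0.435], [0.109, 0.993, 0.054], [0.438, 0.0, -0.899]]
contact_force: [-5.6, 2.5, 2.2]
finger_gap: 0.132
grip_force: 25.0
```

The guard is back at its starting position along the slide. Now I lower the bar into the notch.

Call:
step_arm --pt "5 -0.1 0 13.9 0 -0.09 0" --pt "5 -0.1 0 13.9 0 -0.09 0" --pt "5 -0.1 0 13.9 0 -0.09 0" --pt "5 -0.1 0 13.9 0 -0.09 0" --pt "5 0 0 11 0 -0.09 0"

```text
t: 27.82
tcp_pos: [0.4709, 0.0465, 0.1323]
tcp_rot: [[-0.992, 0.122, 0.003], [0.122, 0.992, 0.0], [-0.003, 0.0, -1.0]]
contact_force: [0.2, -0.5, -3.8]
finger_gap: 0.134
grip_force: 25.0
```

Call:
step_arm --pt "5 0 0 0 0 0 0" --pt "40 0 0 0 0 0 0" --pt "40 0 0 0 0 0 0" --pt "40 0 0 0 0 0 0" --pt "40 0 0 0 0 0 0"

```text
t: 28.23
tcp_pos: [0.4728, 0.0467, 0.1332]
tcp_rot: [[-0.992, 0.123, -0.001], [0.123, 0.992, 0.0], [0.001, 0.0, -1.0]]
contact_force: [-0.5, 0.3, 0.2]
finger_gap: 0.413
grip_force: 0.0
```

Call:
step_arm --pt "40 0 0 -35 0 0 0" --pt "50 0 0 -40 0 0 0" --pt "50 0 0 -40 0 0 0" --pt "50 0 0 -40 0 0 0" --pt "50 0 0 0 0 0 0"

```text
t: 28.65
tcp_pos: [0.4761, 0.0471, 0.2954]
tcp_rot: [[-0.992, 0.123, 0.011], [0.123, 0.992, 0.003], [-0.011, 0.004, -1.0]]
contact_force: [0.8, 0.2, 0.3]
finger_gap: 0.57
grip_force: 0.0
```

Call:
step_arm --pt "50 0 0 -40 0 0 0" --pt "50 0 0 -40 0 0 0" --pt "50 0 0 0 0 0 0" --pt "50 0 0 0 0 0 0"

```text
t: 28.98
tcp_pos: [0.4734, 0.0469, 0.3702]
tcp_rot: [[-0.992, 0.123, 0.004], [0.123, 0.992, 0.001], [-0.004, 0.002, -1.0]]
contact_force: [-0.8, -0.2, -0.8]
finger_gap: 0.567
grip_force: 0.0
```

```bash
python3 tab.py; python3 - <<'E'
from h import *
c=ctrl.camera("wrist");save(c,"w8.png",1.4)
E
```

```text
361 [[-58.7493 -12.4545 230.9145]
 [  1.8106  -0.1326 232.5225]
 [ 21.9088  23.2585 234.8698]] [[0.4525 0.0277 0.1355]
 [0.4727 0.0469 0.1376]
 [0.535  0.0631 0.1392]]
[0.4734 0.0469 0.3702] [[-0.9924  0.1227  0.0039]
 [ 0.1227  0.9924  0.0012]
 [-0.0037  0.0017 -1.    ]]
```

View pics/w8.png

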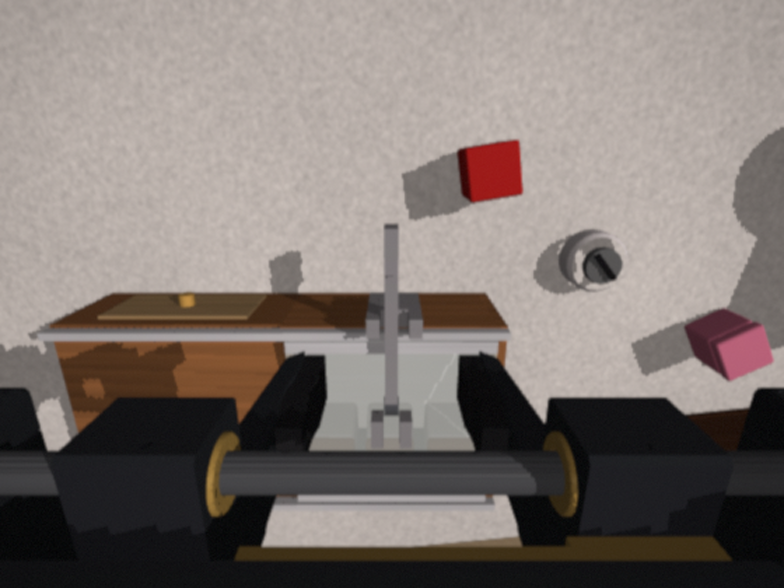

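The bar (392,300) lies level between the lugs of the keeper, its tab back at the starting position and height. The guard covers the bay, and red, pink and the timer haven't moved.

```bash
python3 -c "
from cell import ctrl
print(ctrl.finish_job())"
```

```text
the job is handed in; nothing more can be done
None
```

I handed the job in at about 29 s on the robot's clock, and the final check gave no verdict. The cameras showed three tins upright against the back stop, the guard shut, the bar level in its notch, and the timer and look-alikes unmoved.

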